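# Sort the pill pods by their sliding lids

### The arm

A 6-joint arm with a two-finger parallel gripper is mounted at the origin on the work surface. World frame = base frame: x ahead of the robot, y to its left, z up, the work surface at z = 0. Lengths are in m, angles in rad, forces in N, time in s.
With the tool pointing down it reaches from about 0.275 to 0.875 m from the base axis. Payload 12.5 kg.
Tool frame: the origin (TCP) lies between the finger pads; the fingertips stand 22 mm ahead of it and the grasp point (between the pads) lies 3 mm ahead of it (manip.nose_length is the distance from the TCP to the fingertips, in m); z points along the fingers, y is the line along which they close (so a half turn about z gives the same grasp; the last joint's range is limited). The gripper opens to 85 mm and grips with 20 to 120 N. Pads are 22 mm wide; open, the fingers measure 114 mm over their backs; the gripper's body (76 mm by 85 mm) begins 54 mm behind the grasp point. The pads swing forward as they close: fully open they stand 13 mm farther back than shut.
Start: joints at [1.034, 0.351, 1.652, -0, 1.139, -0.085], TCP at [0.24, 0.495, 0.219] pointing down, gripper open.
Joint ranges: [-2.75, 2.75], [-0.79, 2.1], [0.01, 2.65], [-1.57, 4.71], [0.07, 3.14], [-2.87, 2.87]. Speed limits (rad/s): [2.22, 2.22, 2.79, 3.14, 3.14, 3.14].

### API

Orientations are given as a rotation vector (axis times angle).
In Python, from rig import manip gives the robot as it stands.
- The arm moves only by the tool jog_arm, never from a script. Its argument "moves" is a list of rows, each an object with "hand": the opening, from 0 (shut) to 1 (fully open); "travel": the shift along the world's x, y, z in cm, a list of three; "delta_rot": the turn, a rotation vector about the world's x, y, z in degrees, a list of three. A call has 1 to 10 rows; each row shifts and turns the commanded pose from where the row before left it; what a row does not reach is not made up. A row lasts 1/8 s, in which the tool goes at most 62.5 mm and 10.7 degrees, less where a joint would pass 70% of its speed; a pose out of reach is approached as far as the arm can. A call is refused whole if a number of a shift passes 6.25 or a number of a turn 10.7, either way. A call with a gripper value outside its range is refused whole. The fingers move at their own pace and stop on an object; "newtons" is the grip in N (left out, the last holds). Time passes only in rows, so rows that do not move let the fingers close. It gives the time, the measured TCP pose, the force, the opening and the grip force at its end, in the units of the state.
- manip.read_state(): the state, without advancing time (a new reading comes with each control period).
- manip.camera(name): name is "scene" or "top"; returns a dict with "img" (384x512x3 uint8, blue, green, red), "K" (3x3 intrinsics, pixels), "eye" and "attitude" of the camera in the world. Camera axes: x right, y down, z forward; pixel columns grow to the right and rows downward; lengths in m; the calibration is good to about 2 mm. A picture is of the moment at which its call begins. There is no depth.
- manip.close_job(): hands the job in; it is judged then, once.
The state is a dict: "t": time; "joint_positions": joint angles; "dq": joint speeds; "effort": joint torques, N m; "eef_pos": TCP position; "tool_rot": TCP orientation; "force": force on the tool from outside, world axes, zero at the start; "moment": the same for the moment, N m; "grip_width": finger opening in m; "finger_force": force on a finger pad.
Only numpy, scipy, OpenCV 4.12 (cv2) and the standard library are available. Lean on these libraries where they do the work, as an engineer would, in place of code of your own. Each camera call takes 0.05 s, during which the arm holds its last target. There are 200 camera calls.

### The job

Three pill pods are standing on the counter by the basin; one still has its sliding lid pushed fully shut, the others have been emptied and their lids are pulled out. Slide the shut pod back into the organiser on the clamp-on shelf, between the two middle pods, easing them apart so that all five sit flat in the row, and set the opened pods down flat in the shallow steel refill tray. Carry every pod upright, leave the lids as they are, and do not disturb the other things.

Things in the scene. Friction and masses are not known exactly. Their poses are not given: they have to be found in the camera images.
- pod_1_c (a point): loose pill pod on the counter: white tub 60 mm long (x), 28 wide (y), 26 high, grey lid sliding along x in rails in its top. Long sides upright in the top 10 mm, below that sloping in, boat-like, to a flat bottom 18 mm wide; the two ends upright. This point: its middle, 13 mm above the underside; z up. About 45 g. Its lid tells whether it is shut or open.
- lid_1 (a joint): lid of pod 1: metres the grey lid sticks out beyond the tub's +x end. 0 = pushed fully in, flush with the tub's end (shut); 0.02 to 0.034 = pulled out (open). The part sticking out is 21 mm wide, 4 mm thick, its underside 20 mm above the pod's. Stiff: 1.5 N moves it.
- pod_2_c (a point): loose pill pod on the counter: white tub 60 mm long (x), 28 wide (y), 26 high, grey lid sliding along x in rails in its top. Long sides upright in the top 10 mm, below that sloping in, boat-like, to a flat bottom 18 mm wide; the two ends upright. This point: its middle, 13 mm above the underside; z up. About 45 g. Its lid tells whether it is shut or open.
- lid_2 (a joint): lid of pod 2: metres the grey lid sticks out beyond the tub's +x end. 0 = pushed fully in, flush with the tub's end (shut); 0.02 to 0.034 = pulled out (open). The part sticking out is 21 mm wide, 4 mm thick, its underside 20 mm above the pod's. Stiff: 1.5 N moves it.
- pod_3_c (a point): loose pill pod on the counter: white tub 60 mm long (x), 28 wide (y), 26 high, grey lid sliding along x in rails in its top. Long sides upright in the top 10 mm, below that sloping in, boat-like, to a flat bottom 18 mm wide; the two ends upright. This point: its middle, 13 mm above the underside; z up. About 45 g. Its lid tells whether it is shut or open.
- lid_3 (a joint): lid of pod 3: metres the grey lid sticks out beyond the tub's +x end. 0 = pushed fully in, flush with the tub's end (shut); 0.02 to 0.034 = pulled out (open). The part sticking out is 21 mm wide, 4 mm thick, its underside 20 mm above the pod's. Stiff: 1.5 N moves it.
- stored_1_c (a point): stored pod 1, counted from the organiser's +y end: like the loose pods, shut, standing loose in the organiser along its x. This point: its middle, 13 mm above its underside. The free place is between stored 2 and 3: a gap of 21 to 27 mm, narrower than a pod's 28 mm top, wider than its 18 mm bottom; they slide apart under light pressure (a few N) as a pod is pushed down.
- stored_2_c (a point): stored pod 2, counted from the organiser's +y end: like the loose pods, shut, standing loose in the organiser along its x. This point: its middle, 13 mm above its underside. The free place is between stored 2 and 3: a gap of 21 to 27 mm, narrower than a pod's 28 mm top, wider than its 18 mm bottom; they slide apart under light pressure (a few N) as a pod is pushed down.
- stored_3_c (a point): stored pod 3, counted from the organiser's +y end: like the loose pods, shut, standing loose in the organiser along its x. This point: its middle, 13 mm above its underside. The free place is between stored 2 and 3: a gap of 21 to 27 mm, narrower than a pod's 28 mm top, wider than its 18 mm bottom; they slide apart under light pressure (a few N) as a pod is pushed down.
- stored_4_c (a point): stored pod 4, counted from the organiser's +y end: like the loose pods, shut, standing loose in the organiser along its x. This point: its middle, 13 mm above its underside. The free place is between stored 2 and 3: a gap of 21 to 27 mm, narrower than a pod's 28 mm top, wider than its 18 mm bottom; they slide apart under light pressure (a few N) as a pod is pushed down.
- tray: the organiser: white tray fixed on the aluminium shelf, inside 68 mm (x) by 148 mm (y): five pods abreast with 8 mm to spare. Floor 3 mm thick, side walls at the y ends 18 mm high, lips at the x ends only 6 mm high, so a pod can be held by its two ends while it goes in. Origin: middle of its underside, z up. A seated pod's middle is 16 mm above it.
- dish: the refill tray: shallow stainless-steel rectangular tray fixed on the counter, outside 140 mm (x) by 170 mm (y), inside 130 by 160 mm, floor 3 mm thick, walls 18 mm high. Origin: middle of its underside, z up.
- shelf_c (a point): the aluminium shelf, clamped on the near edge of the basin and standing free over the counter: 204 mm (x) by 355 mm (y), this point in the middle of its top, 138 mm above the counter. The white counter basin begins 152 mm from this point towards +y and is 420 mm (x) by 340 mm (y), 130 mm high; its tap, beyond, is 240 mm high. All fixed.
- mug: white ceramic tooth mug on the shelf, 76 mm across, 88 mm high, handle at its +y. Origin: middle of its underside. Not part of the job.
- denture_cup: clear denture cup with a white snap lid on the shelf, 85 mm across, 69 mm high. Origin: middle of its underside. Not part of the job.
- jar: tiny capped glass jar of tablets on the shelf, 33 mm across, 41 mm high. Origin: middle of its underside. Not part of the job.
- comb: green plastic comb lying on the counter, 170 mm (x) by 32 mm (y), 4 mm thick. Origin: middle of its underside. Not part of the job.
- scraper: steel tongue scraper lying on the counter, handle to -x, 158 mm (x: -0.09 to 0.068) by 37 mm (y), 6 mm thick. Origin: middle of its underside. Not part of the job.
- soap_pump: amber soap bottle with a black pump on the counter, 62 mm across, 170 mm high. Origin: middle of its underside. Not part of the job.
- floss: white floss box lying on the counter, 32 by 45 mm, 22 mm high. Origin: middle of its underside. Not part of the job.

How it is judged:
At the end, for the whole second after the job is handed in: Shut pod seated flat (3 mm) between stored 2 and 3, within 6 mm in x, 12 mm in y of the organiser's middle, in line to 0.12 rad, lid under 4 mm out; stored pods seated flat too. Open pods flat on the refill tray's floor, within 55 mm x, 72 mm y of its middle, lids over 18 mm out. At rest (x of pod_2_c in the frame of tray between -0.006 and 0.006 m and y of pod_2_c in the frame of tray between -0.012 and 0.012 m and z of pod_2_c in the frame of tray between 0.012 and 0.019 m and angle between the x axis of pod_2_c and the x axis of tray, either way round below 0.12 rad and angle between each of pod_2_c, stored_1_c, stored_2_c, stored_3_c, stored_4_c's own z axis and vertical below 0.1 rad and value of joint lid_2 below 0.004 m and linear speed of each of pod_2, pod_1, pod_3 below 0.02 m/s and z of stored_1_c in the frame of tray between 0.012 and 0.019 m and z of stored_2_c in the frame of tray between 0.012 and 0.019 m and z of stored_3_c in the frame of tray between 0.012 and 0.019 m and z of stored_4_c in the frame of tray between 0.012 and 0.019 m and x of pod_1_c in the frame of dish between -0.055 and 0.055 m and y of pod_1_c in the frame of dish between -0.072 and 0.072 m and z of pod_1_c in the frame of dish between 0.01 and 0.021 m and angle between each of pod_1_c, pod_3_c's own z axis and vertical below 0.15 rad and value of joint each of lid_1, lid_3 above 0.018 m and x of pod_3_c in the frame of dish between -0.055 and 0.055 m and y of pod_3_c in the frame of dish between -0.072 and 0.072 m and z of pod_3_c in the frame of dish between 0.01 and 0.021 m); the robot touches nothing.
It fails at once if the shut pod is dropped or rammed into the organiser (over 0.4 m/s when its middle is within 60 mm of the organiser's) (distance between pod_2_c and tray below 0.06 m and linear speed of pod_2 above 0.4 m/s).
It fails at once if a lid is moved: the shut pod's pulled out by more than 6 mm, or an open pod's pushed in to less than 16 mm out (value of joint lid_2 above 0.006 m or value of joint any of lid_1, lid_3 below 0.016 m).
It fails at once if one of the three pods is tipped by more than 0.6 rad (35 degrees) (angle between any of pod_1_c, pod_2_c, pod_3_c's own z axis and vertical above 0.6 rad).
It fails at once if a pod already in the organiser is lifted by more than 15 mm or tipped by more than 0.6 rad (z of any of stored_1_c, stored_2_c, stored_3_c, stored_4_c in the frame of tray above 0.031 m or angle between any of stored_1_c, stored_2_c, stored_3_c, stored_4_c's own z axis and vertical above 0.6 rad).
It fails at once if another thing on the shelf or counter (mug, denture cup, jar, comb, scraper, soap pump, floss) is shifted by more than 25 mm or knocked over (distance of any of mug, denture_cup, jar, comb, scraper, soap_pump, floss from where it was at the start of the episode above 0.025 m or angle between any of mug, denture_cup, jar, comb, scraper, soap_pump, floss's own z axis and vertical above 0.6 rad).
It also fails if it takes over 72 s, if anything falls off the work surface, if the arm or the gripper's body presses on something with over 40 N, if the wrist force passes 120 N, or if a joint passes its speed limit or range.

## Working session

There is one attempt and no reset: what is moved stays moved. The work goes in short steps, Python scripts to look and compute and a tool call to move; the robot and the scene stay as the last step left them, time stands still between calls to the robot, and variables do not carry over. Pictures are saved under pics/ and viewed, at most 10 in all, crops included, and the job is handed in when it is done.

Besides the shell and the picture viewer there is one more tool, called after "Call:" as name(argument=value, ...) on one line, values as JSON. jog_arm: Moves the arm, as the interface text tells. Its arguments: {"type":"object","properties":{"moves":{"type":"array"},"newtons":{"type":"number"}},"required":["moves"]}

```bash
mkdir -p pics
cat > h.py <<'E'
import numpy as np, cv2
from rig import manip
from scipy.spatial.transform import Rotation as R
def rot(a):
    a=np.array(a,float)
    return a if a.shape==(3,3) else (R.from_rotvec(a).as_matrix() if a.size==3 else R.from_quat(a).as_matrix())
def ray(c,u,v,z):
    d=rot(c["attitude"])@np.linalg.inv(c["K"])@np.array([u,v,1.0]); e=np.array(c["eye"]); return e+d*(z-e[2])/d[2]
def proj(c,p):
    q=np.array(c["K"])@(rot(c["attitude"]).T@(np.array(p)-c["eye"])); return q[:2]/q[2]
E
python3 - <<'E'
from h import *
s=manip.read_state(); print(s)
for n in("top","scene"):
    c=manip.camera(n); cv2.imwrite(f"pics/{n}0.png",cv2.resize(c["img"],(800,600),interpolation=cv2.INTER_CUBIC)); np.save(f"{n}0.npy",c,allow_pickle=True); print(n,c["eye"],c["attitude"],c["K"])
E
```

```text
{'t': 0.0, 'joint_positions': array([ 1.03441009e+00,  3.51245238e-01,  1.65241194e+00,  8.71590061e-06,
        1.13912708e+00, -8.45914161e-02]), 'dq': array([ 7.77696030e-04,  1.39367197e-05,  1.21202665e-03,  4.57390264e-04,
       -1.28467149e-03, -3.15478447e-04]), 'effort': array([ 8.08636632e-04, -5.06109345e+01, -2.91400337e+01, -5.59324576e-05,
        4.56094233e-03,  6.44798050e-06]), 'eef_pos': array([0.23991252, 0.49453089, 0.21845813]), 'tool_rot': array([-7.03579512e-01, -3.06141183e+00,  1.77826924e-03]), 'force': array([ 0.62019628, -0.29616664,  0.18004188]), 'moment': array([ 0.06924892, -0.00710054, -0.01800683]), 'finger_force': 0.0, 'grip_width': 0.08546150177156282}
top [ 0.41015016 -0.01464455  1.26620669] [-2.14053645  2.17270142 -0.07437309] [[435.17003112   0.         262.57228576]
 [  0.         435.17003112 194.80559585]
 [  0.           0.           1.        ]]
scene [ 0.79984503 -0.4257234   0.92798116] [-2.52170042 -0.68556271  0.19410424] [[381.06819459   0.         255.63748685]
 [  0.         381.06819459 191.31274439]
 [  0.           0.           1.        ]]
```

View pics/top0.png

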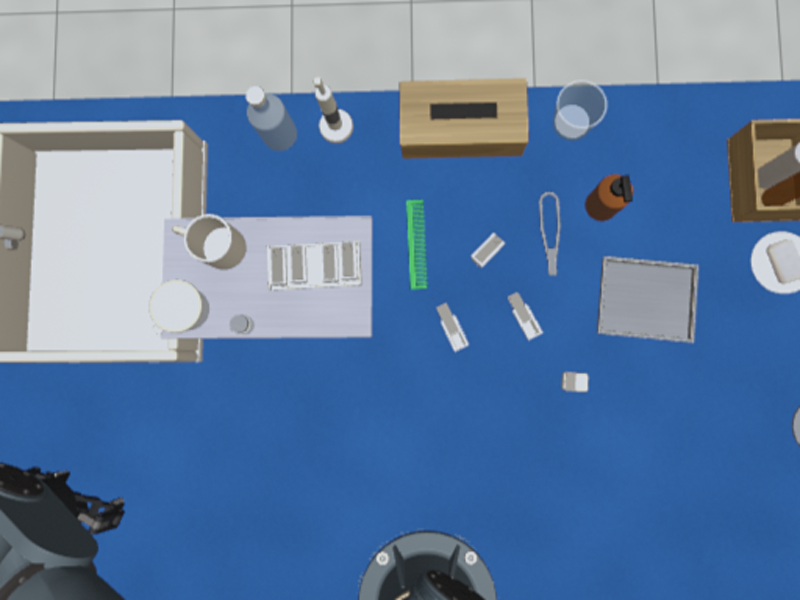

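View pics/scene0.png

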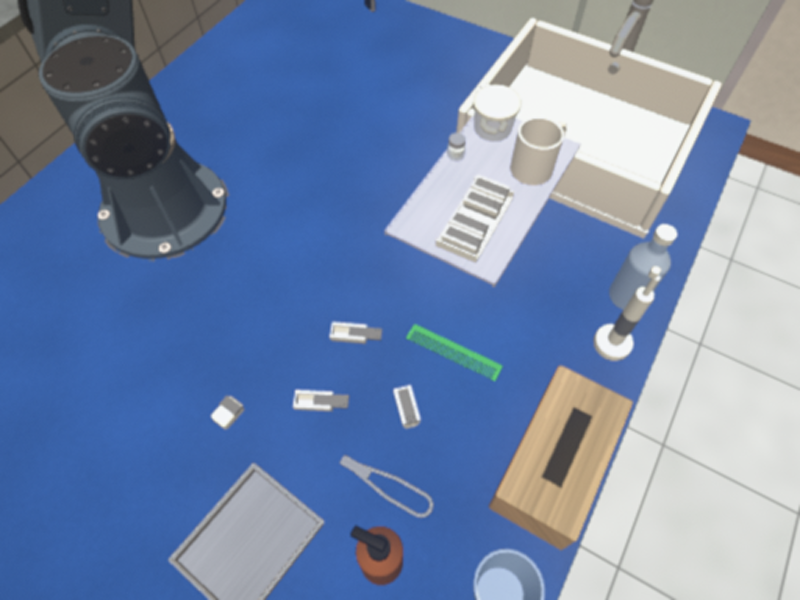

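The top view (up = +x, left = +y) shows, in pixels of the 800-wide picture, the shut pod at (488,250) and the open pods at (453,328) and (525,317), with their lids towards upper left. The dish is at (648,300) and the organiser at (315,265), with its gap between the middle pods. The scene view agrees.

```bash
cat > meas.py <<'E'
from h import *
def blobs(c,x0,x1,y0,y1,f=4,z=0.026):
    im=cv2.resize(c["img"],None,fx=f,fy=f,interpolation=cv2.INTER_CUBIC)
    hsv=cv2.cvtColor(im,cv2.COLOR_BGR2HSV)
    m=((hsv[...,1]<110)&(hsv[...,2]>70)).astype(np.uint8)*255
    out=[]
    for k in cv2.findContours(m,cv2.RETR_EXTERNAL,cv2.CHAIN_APPROX_NONE)[0]:
        if cv2.contourArea(k)<150*f*f/4: continue
        P=np.array([ray(c,(u+.5)/f-.5,(v+.5)/f-.5,z) for u,v in k[:,0]])[:,:2]
        mn=P.mean(0)
        if not(x0<mn[0]<x1 and y0<mn[1]<y1): continue
        r=cv2.minAreaRect((P*1000).astype(np.float32)); out.append((r,P))
    return out
E
python3 - <<'E'
from meas import *
c=np.load("top0.npy",allow_pickle=True).item(); 
for r,P in blobs(c,.2,.65,-.5,.05): print("top",np.round(r[0],1),np.round(r[1],1),round(r[2],1)); print("   ",np.round(cv2.boxPoints(r)).tolist())
d=np.load("scene0.npy",allow_pickle=True).item()
for r,P in blobs(d,.2,.65,-.5,.05): print("scene",np.round(r[0],1),np.round(r[1],1),round(r[2],1)); print("   ",np.round(cv2.boxPoints(r)).tolist())
a=cv2.resize(c["img"][150:190,165:240],None,fx=8,fy=8,interpolation=cv2.INTER_CUBIC)
b=cv2.resize(c["img"][140:230,275:350],None,fx=6,fy=6,interpolation=cv2.INTER_CUBIC)
o=np.zeros((540,800,3),np.uint8); o[:240,:450]=0
a=cv2.resize(a,(340,181)) if 0 else a
cv2.imwrite("pics/org.png",a); cv2.imwrite("pics/pods.png",b)
E
```

```text
top [ 389.1 -272.4] [48.7 36.1] 84.6
    [[369.0, -295.0], [405.0, -298.0], [409.0, -250.0], [373.0, -246.0]]
top [492.4 -52.3] [90.3 32.5] 24.5
    [[445.0, -56.0], [458.0, -86.0], [540.0, -48.0], [527.0, -19.0]]
top [ 510.7 -184.5] [90.1 33. ] 27.4
    [[463.0, -191.0], [478.0, -220.0], [558.0, -178.0], [543.0, -149.0]]
top [ 537.2 -409.5] [175.6 145.1] 83.4
    [[455.0, -488.0], [599.0, -505.0], [619.0, -331.0], [475.0, -314.0]]
top [ 632.1 -121. ] [32.5 67.1] 44.9
    [[597.0, -109.0], [644.0, -156.0], [667.0, -133.0], [620.0, -86.0]]
scene [ 538.3 -413.9] [174.2 146.5] 83.6
    [[456.0, -492.0], [601.0, -509.0], [621.0, -336.0], [475.0, -319.0]]
scene [ 391.1 -277.8] [49.4 42.4] 85.8
    [[368.0, -301.0], [410.0, -304.0], [414.0, -255.0], [372.0, -252.0]]
scene [ 508.8 -186.8] [90.3 36.7] 27.3
    [[460.0, -191.0], [477.0, -224.0], [557.0, -182.0], [540.0, -150.0]]
scene [ 633.3 -125.1] [33.3 72.7] 45.1
    [[596.0, -111.0], [647.0, -163.0], [671.0, -139.0], [619.0, -88.0]]
scene [490.7 -55.3] [90.5 40.4] 24.8
    [[441.0, -56.0], [458.0, -93.0], [540.0, -55.0], [523.0, -18.0]]
```

View pics/org.png

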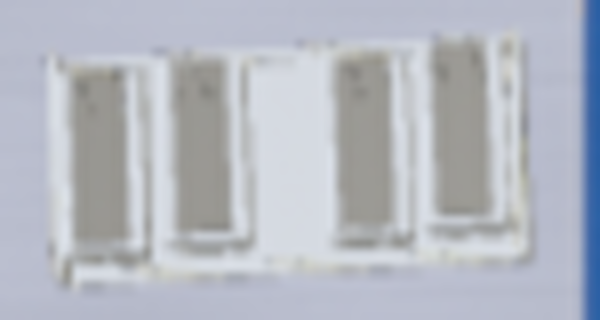

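View pics/pods.png

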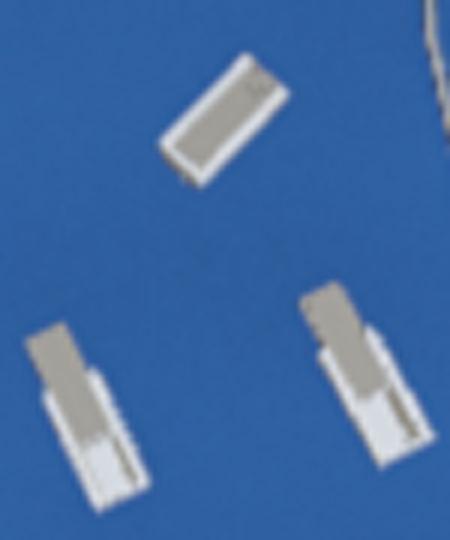

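The organiser crop (8x) shows grey lids at about (98,150), (202,148), (365,148) and (462,130), with the gap centred near (285,150). The pods crop shows the shut pod about 45° turned and both open pods with lids drawn out to the upper left, roughly 28 mm.

Run:
```python
from meas import *
c=np.load("top0.npy",allow_pickle=True).item(); f=6
y0,y1,x0,x1=148,192,165,240
im=cv2.resize(c["img"],None,fx=f,fy=f,interpolation=cv2.INTER_CUBIC).astype(int)
b=im[...,0]; g=im.mean(2)
m=((g>110)&(g<180)&(b-im[...,2]<8)).astype(np.uint8)
m[:y0*f]=0;m[y1*f:]=0;m[:,:x0*f]=0;m[:,x1*f:]=0
m=cv2.morphologyEx(m,cv2.MORPH_OPEN,np.ones((15,15),np.uint8))
W=lambda p,z:[ray(c,(u+.5)/f-.5,(v+.5)/f-.5,z)[:2]*1000 for u,v in p]
for k in cv2.findContours(m,cv2.RETR_EXTERNAL,cv2.CHAIN_APPROX_NONE)[0]:
    if cv2.contourArea(k)<1000: continue
    r=cv2.minAreaRect(np.array(W(k[:,0],.166),np.float32)); print("lid",np.round(r[0],1),np.round(r[1],1),round(r[2],1))
# organiser outer edges read from crop (8x, origin 165,150)
for (u,v) in [(50,58),(517,35),(528,258),(62,283)]:
    print("org corner",np.round(ray(c,165+u/8-.44,150+v/8-.44,.15)[:2]*1000))
s=manip.read_state(); M=R.from_rotvec(s["tool_rot"]).as_matrix(); print(M.round(3), "tool y yaw",np.degrees(np.arctan2(M[1,1],M[0,1])), manip.nose_length)
```

```text
lid [586.5 236.9] [63.6 18.2] 1.5
lid [592.5 203.8] [56.7 18.1] 1.7
lid [590.2 151. ] [62.9 18.1] 1.6
lid [596.4 120.2] [57.  17.7] 1.7
org corner [625. 257.]
org corner [629. 103.]
org corner [556. 100.]
org corner [550. 252.]
[[-0.9    0.437 -0.001]
 [ 0.437  0.9   -0.001]
 [ 0.    -0.001 -1.   ]] tool y yaw 64.11573326055392 0.022
```

Call:
jog_arm(moves=[{"hand": 1, "travel": [0, 0, 4.5], "delta_rot": [0, 0, -9]}, {"hand": 1, "travel": [0, 0, 4.5], "delta_rot": [0, 0, -9]}, {"hand": 1, "travel": [3.2, -5, 2], "delta_rot": [0, 0, -9]}, {"hand": 1, "travel": [3.2, -5, 0], "delta_rot": [0, 0, -9]}, {"hand": 1, "travel": [3.2, -5, 0], "delta_rot": [0, 0, -9]}, {"hand": 1, "travel": [3.2, -5, 0], "delta_rot": [0, 0, -9]}, {"hand": 1, "travel": [3.2, -5, 0], "delta_rot": [0, 0, -9]}, {"hand": 1, "travel": [3.2, -5, 0], "delta_rot": [0, 0, -9]}, {"hand": 1, "travel": [3.2, -5, 0], "delta_rot": [0, 0, -9]}, {"hand": 1, "travel": [3.2, -5, 0], "delta_rot": [0, 0, -9]}])

```text
t: 1.35
eef_pos: [0.4967, 0.0931, 0.3288]
tool_rot: [-2.667, -1.66, 0.0]
force: [0.6, 0.1, -0.8]
grip_width: 0.0854
finger_force: 0.0
```

Call:
jog_arm(moves=[{"hand": 1, "travel": [2.7, -4.3, -3.2], "delta_rot": [0, 0, -9]}, {"hand": 1, "travel": [2.7, -4.3, -3.2], "delta_rot": [0, 0, -9.8]}, {"hand": 1, "travel": [2.7, -4.3, -3.2], "delta_rot": [0, 0, 0]}, {"hand": 1, "travel": [2.7, -4.3, -3.2], "delta_rot": [0, 0, 0]}, {"hand": 1, "travel": [2.7, -4.3, -3.2], "delta_rot": [0, 0, 0]}, {"hand": 1, "travel": [0, 0, -5], "delta_rot": [0, 0, 0]}, {"hand": 1, "travel": [0, 0, 0], "delta_rot": [0, 0, 0]}])

```text
t: 2.22
eef_pos: [0.6287, -0.1198, 0.1152]
tool_rot: [-2.895, -1.207, 0.01]
force: [0.5, 0.6, 1.4]
grip_width: 0.0854
finger_force: 0.0
```

Run:
```python
from h import *
c=manip.camera("scene"); s=manip.read_state(); print(s["eef_pos"],s["tool_rot"])
print(proj(c,[.632,-.122,.026]))
u,v=map(int,proj(c,[.632,-.122,.06]))
cv2.imwrite("pics/a1.png",cv2.resize(c["img"][v-60:v+60,u-75:u+75],None,fx=5,fy=5,interpolation=cv2.INTER_CUBIC))
```

```text
[ 0.63028524 -0.11975388  0.11828163] [-2.8973625  -1.2094868   0.00375704]
[260.39176108 258.38213326]
```

View pics/a1.png

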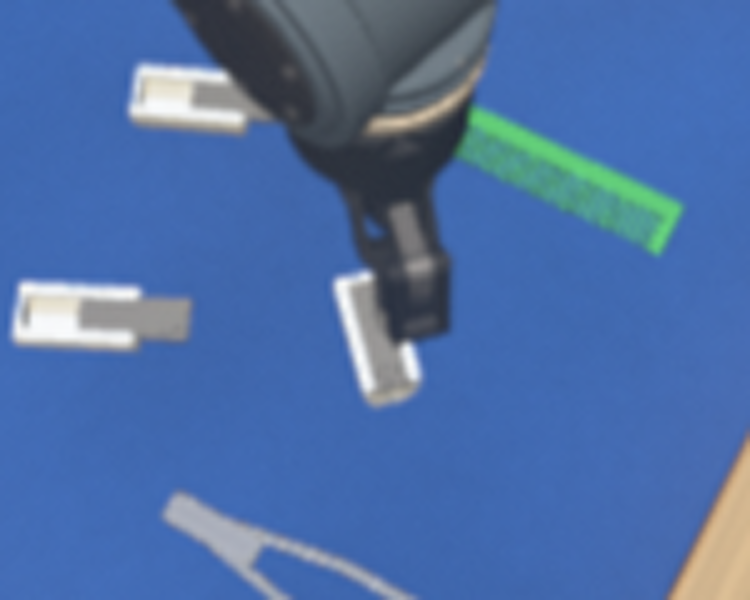

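The view shows the open gripper lined up over the shut pod (pod at about (375,340) in the crop), clear of everything else.

Call:
jog_arm(moves=[{"hand": 1, "travel": [0.2, -0.2, -4], "delta_rot": [0, 0, 0]}, {"hand": 1, "travel": [0, 0, -3], "delta_rot": [0, 0, 0]}, {"hand": 1, "travel": [0, 0, -2.1], "delta_rot": [0, 0, 0]}, {"hand": 1, "travel": [0, 0, 0], "delta_rot": [0, 0, 0]}, {"hand": 0.6, "travel": [0, 0, 0], "delta_rot": [0, 0, 0]}, {"hand": 0.5, "travel": [0, 0, 0], "delta_rot": [0, 0, 0]}, {"hand": 0.5, "travel": [0, 0, 0], "delta_rot": [0, 0, 0]}, {"hand": 0.5, "travel": [0, 0, 0], "delta_rot": [0, 0, 0]}], newtons=35)

```text
t: 3.28
eef_pos: [0.6331, -0.1221, 0.0283]
tool_rot: [2.899, 1.21, 0.0]
force: [0.7, 0.0, -0.9]
grip_width: 0.0427
finger_force: 0.0
```

Run:
```python
from h import *
o=[]
for n in("scene","top"):
    c=manip.camera(n)
    u,v=map(int,proj(c,[.632,-.122,.03]))
    o.append(cv2.resize(c["img"][v-40:v+40,u-40:u+40],None,fx=5,fy=5,interpolation=cv2.INTER_CUBIC))
cv2.imwrite("pics/a2.png",np.hstack(o)); s=manip.read_state(); print(s["grip_width"],s["finger_force"],s["eef_pos"])
```

```text
0.04295648901642221 0.0 [ 0.6330384  -0.12213031  0.02802928]
```

View pics/a2.png

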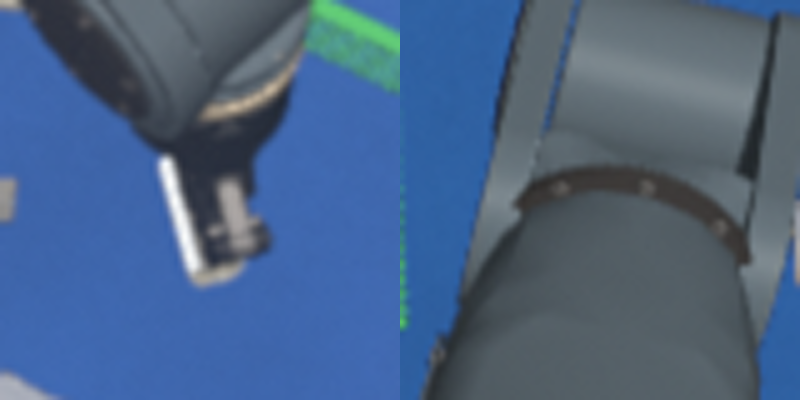

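Run:
```python
from h import *
c=manip.camera("scene"); s=manip.read_state(); M=R.from_rotvec(s["tool_rot"]).as_matrix(); print(M[:,1])
u,v=map(int,proj(c,[.632,-.122,.03]))
im=cv2.resize(c["img"][v-40:v+40,u-40:u+40],None,fx=8,fy=8,interpolation=cv2.INTER_CUBIC)
def dot(p,col):
    q=(proj(c,p)-[u-40,v-40]+.5)*8; cv2.circle(im,tuple(int(x) for x in q),4,col,-1); print(np.round(q))
T=s["eef_pos"]
dot(T,(0,0,255))
for sg in(1,-1):
    for w in (.0215,.035): dot(T+M@[0,sg*w,.010],(0,255,255))
    for x in (.014,-.014): dot([.632,-.122,.026]+M@[x,sg*.030,0],(0,255,0))
cv2.imwrite("pics/a3.png",im)
```

```text
[ 7.10951143e-01 -7.03241402e-01  5.42392945e-05]
[330. 335.]
[348. 410.]
[359. 450.]
[397. 413.]
[309. 436.]
[312. 284.]
[301. 246.]
[345. 238.]
[260. 259.]
```

View pics/a3.png

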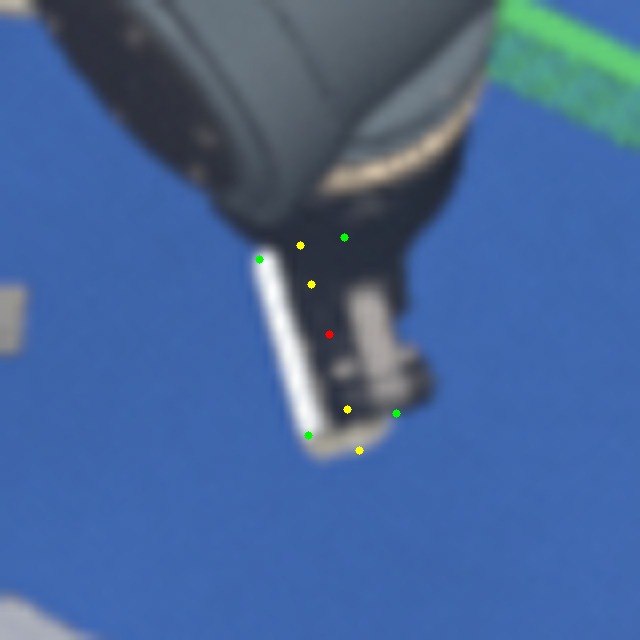

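The overlay shows the pod exactly where I estimated it (green corners fit), but the finger is drawn away from the expected jaw position (yellow). I'll check that geometry.

Run:
```python
from h import *
c=np.load("scene0.npy",allow_pickle=True).item()
c2=manip.camera("scene"); print("cam same:",np.abs(np.array(c["eye"])-c2["eye"]).max())
M=R.from_rotvec([2.899,1.21,0]).as_matrix()
T=np.array([.6302,-.1198,.1183]); u,v=map(int,proj(c,[.632,-.122,.06]))
for n,p in dict(tcp=[0,0,0],tipF=[0,.043,.009],tipFout=[0,.057,.009],tipB=[0,-.043,.009],tipX=[.043,0,.009],tipXm=[-.043,0,.009],bodyc=[0,0,-.06]).items():
    print("a1",n,np.round((proj(c,T+M@p)-[u-75,v-60]+.5)*5))
# joint/kinematics sanity
s=manip.read_state(); print(s["joint_positions"].round(3), s["effort"].round(1), s["force"].round(1))
T=s["eef_pos"]; u,v=map(int,proj(c,[.632,-.122,.03]))
for n,p in dict(bodyc=[0,0,-.055],F10=[0,.0215,-.01],Fo10=[0,.036,-.01],F0=[0,.0215,0],Fo0=[0,.036,0],Fout=[0,.036,.02],X=[.0215,0,.02],Xm=[-.0215,0,.02],x_out=[.036,0,.02],xm_out=[-.036,0,.02]).items():
    print("a3",n,np.round((proj(c,T+M@p)-[u-40,v-40]+.5)*8))
```

```text
cam same: 0.0
a1 tcp [380. 250.]
a1 tipF [405. 343.]
a1 tipFout [413. 372.]
a1 tipB [356. 177.]
a1 tipX [469. 236.]
a1 tipXm [290. 280.]
a1 bodyc [381. 195.]
[-0.263  0.749  1.514  0.     0.879  0.517] [  0.  -66.4 -23.9   0.    0.    0. ] [ 0.  -0.6  0.3]
a3 bodyc [331. 267.]
a3 F10 [349. 387.]
a3 Fo10 [361. 431.]
a3 F0 [348. 398.]
a3 Fo0 [361. 442.]
a3 Fout [360. 464.]
a3 X [395. 341.]
a3 Xm [264. 374.]
a3 x_out [438. 330.]
a3 xm_out [219. 385.]
```

```bash
cat > asc.py <<'E'
from h import *
def asc(c,p,hw=15,hh=15):
    u,v=np.round(proj(c,p)).astype(int)
    im=c["img"][v-hh:v+hh+1,u-hw:u+hw+1].astype(int)
    for r,row in enumerate(im):
        s=""
        for b,g,rd in row:
            m=(b+g+rd)/3
            s+= "." if b-rd>60 else "#" if m<60 else "d" if m<110 else "g" if m<165 else "w" if m<205 else "W"
        print("%3d"%(v-hh+r),s)
    print("u0",u-hw)
E
python3 - <<'E'
from asc import *
asc(np.load("scene0.npy",allow_pickle=True).item(),[.632,-.122,.026])
asc(manip.camera("scene"),[.632,-.122,.026])
E
```

```text
243 ...............................
244 ...............................
245 ...............................
246 ................ww.............
247 ............wwwwWW.............
248 ........wwwwWWwwWWw............
249 .......WWWWwwwwwWWW............
250 .......WWWwgggggwWW............
251 .......wWWwgggggwWWw...........
252 .......wWWwggggggWWw...........
253 .......gWWwggggggwWW...........
254 ........WWwggggggwWW...........
255 ........wWWwggggggWWw..........
256 ........wWWwggggggWWW..........
257 ........gWWwggggggwWW..........
258 .........WWWggggggwWWw.........
259 .........wWWwggggggWWw.........
260 .........gWWwggggggwWW.........
261 .........gWWwggggggwWW.........
262 ..........wWWwggggggWWw........
263 ..........wWWwggggggwWW........
264 ..........gWWwggggggwWW........
265 ...........WWwggggggwWWw.......
266 ...........wWWwggggggWWw.......
267 ...........wWWwggggggwWW.......
268 ...........gWWwggggggwWw.......
269 ............WWWggggggggg.......
270 ............wWwggggggggg.......
271 ............gwggggggggg........
272 .............ggggggggg.........
273 .............ggg
[... 445 characters left out ...]
gd#d.....
255 ........wWwgd####ddggwgddd.....
256 ........wWWgd#####dggwggd......
257 ........gWWwd#####dgggggd......
258 .........WWwgd####dggwggd......
259 .........wWWgd##ddddggggg......
260 .........wWWwdd#ddddggwgggg....
261 .........gWWwgd#ddddggwggggd...
262 ..........WWWgd#ddgdgggggddd...
263 ..........wWWgdddggdgggggdddd..
264 ..........wWWwgddddddgggggddd..
265 ...........WWwgdd#dddgggggddd..
266 ...........wWWgd##ddddgggdddd..
267 ...........wWWwdd#dddddddddd...
268 ...........gWWwgd##dddddd......
269 ............WWWgddddddgg.......
270 ............wWwggddggggg.......
271 ............gwwggggwggg........
272 .............ggggggwgg.........
273 .............ggggggg...........
u0 245
```

The pod has not moved and the finger sits on or over its end, so the tips are higher than I assumed. I'll open, go 9 mm lower and close again.

Call:
jog_arm(moves=[{"hand": 1, "travel": [0, 0, 0], "delta_rot": [0, 0, 0]}, {"hand": 1, "travel": [0, 0, 0], "delta_rot": [0, 0, 0]}, {"hand": 1, "travel": [0, 0, 0], "delta_rot": [0, 0, 0]}, {"hand": 1, "travel": [0, 0, -0.5], "delta_rot": [0, 0, 0]}, {"hand": 1, "travel": [0, 0, -0.4], "delta_rot": [0, 0, 0]}, {"hand": 0.8, "travel": [0, 0, 0], "delta_rot": [0, 0, 0]}, {"hand": 0.65, "travel": [0, 0, 0], "delta_rot": [0, 0, 0]}, {"hand": 0.65, "travel": [0, 0, 0], "delta_rot": [0, 0, 0]}, {"hand": 0.65, "travel": [0, 0, 0], "delta_rot": [0, 0, 0]}], newtons=25)

```text
t: 4.65
eef_pos: [0.6331, -0.1221, 0.019]
tool_rot: [2.899, 1.21, 0.0]
force: [0.5, -0.7, 0.3]
grip_width: 0.0556
finger_force: 0.0
```

Run:
```python
from asc import *
asc(manip.camera("scene"),[.632,-.122,.026],17,17)
s=manip.read_state(); print(s["eef_pos"],s["grip_width"],s["finger_force"],s["force"])
```

```text
241 ddd####dddddddddddgggggggdddd####d.
242 ..dd##dddddddddddddddddddd#######..
243 ...dddddddddddddddddddddd#######d..
244 ....dddddddddd#######dddd######d...
245 .....dddddddd########dddd######....
246 .....d##dddd##################d....
247 ......dd#####################d.....
248 ........dd##################d......
249 .........ddd###############d.......
250 .........wwgd##############d.......
251 .........wWwd##############d.......
252 .........wWWgd#############d.......
253 .........wWWgd#######dddd##d.......
254 ..........WWwddd####ddggdd#d.......
255 ..........wWwdddd##ddggggd#d.......
256 ..........wWWgdd###ddggggd#d.......
257 ..........gWWgd####ddggggddd.......
258 ...........WWwd#####dgggggdd.......
259 ...........wWWgd####dgggggd........
260 ...........wWWgd##dddgggggg........
261 ...........gWWwdd#dddgggggg........
262 ............WWWgd#ddddggggggd......
263 ............wWWwddddddgggggddd.....
264 ............wWWwddddddgggggdddd....
265 .............WWwgddddddgggggddd....
266 .............wWWgddddddgggggddd....
267 .............wWWgddddddgggggddd....
268 .............gWWwgddddddddddd#d....
269 ..............WWwgd##ddddddd##.....
270 ..............wWwgd#####ddd##d.....
271 ..............gwwgd######dddd......
272 ...............gggdd##ddd..........
273 ...............ggggdd..............
274 .................g.................
275 ...................................
u0 243
[ 0.63309319 -0.12207584  0.01905814] 0.05582005950322116 0.0 [ 0.19667039  0.24328922 -0.16764177]
```

Call:
jog_arm(moves=[{"hand": 0.6, "travel": [0, 0, 0], "delta_rot": [0, 0, 0]}, {"hand": 0.55, "travel": [0, 0, 0], "delta_rot": [0, 0, 0]}, {"hand": 0.5, "travel": [0, 0, 0], "delta_rot": [0, 0, 0]}, {"hand": 0.5, "travel": [0, 0, 0], "delta_rot": [0, 0, 0]}], newtons=20)

```text
t: 5.2
eef_pos: [0.633, -0.1221, 0.019]
tool_rot: [2.899, 1.21, 0.0]
force: [0.5, 1.2, -0.5]
grip_width: 0.0434
finger_force: 0.0
```

Run:
```python
from asc import *
asc(manip.camera("scene"),[.632,-.122,.026],17,17)
s=manip.read_state(); print(s["eef_pos"],s["grip_width"],s["finger_force"],s["force"],s["moment"])
```

```text
241 ddd####dddddddddddgggggggdddd####d.
242 ..d###dddddddddddddddddddd#######..
243 ...dddddddddddddddddddddd#######d..
244 ....dddddddddd###d###dddd######d...
245 ....ddddddddd#######ddddd######....
246 .....d##dddd##################d....
247 ......dd#####################d.....
248 ........d###################d......
249 .........ddd###############d.......
250 .........wwgd##############d.......
251 .........wWwd##############d.......
252 .........wWWgd#############d.......
253 .........wWWgd#######dddd##d.......
254 ..........WWwd#####ddddddd#d.......
255 ..........wWwd#####ddggggd#d.......
256 ..........wWWgd####ddggggd#d.......
257 ..........gWWgd####ddgwwgdd........
258 ...........WWwd#####dggwggd........
259 ...........wWWgd####dggwggd........
260 ...........wWWgd##d#dggwggd........
261 ...........gWWwgd#ddddgwwggg.......
262 ............WWWgd#ddddggwgggg......
263 ............wWWgd#ddddgggggddd.....
264 ............wWWwdddggggggggddd.....
265 .............WWwgddddddggggdddd....
266 .............wWWgddddddgggggddd....
267 .............wWWgd#ddddgggggddd....
268 .............gWWwd#dddddggdddd.....
269 ..............WWWgd#dddddddd.......
270 ..............wWwgddddddgd.........
271 ..............gwwgdddgggg..........
272 ...............ggggggggg...........
273 ...............ggggggg.............
274 .................g.................
275 ...................................
u0 243
[ 0.63303237 -0.12209614  0.01895953] 0.04272052543777156 0.0 [-0.33461786  0.62898465  0.64363382] [-0.05061763 -0.0561706  -0.02107007]
```

Call:
jog_arm(moves=[{"hand": 1, "travel": [0, 0, 0], "delta_rot": [0, 0, 0]}, {"hand": 1, "travel": [0, 0, 0], "delta_rot": [0, 0, 0]}, {"hand": 1, "travel": [0, 0, 0], "delta_rot": [0, 0, 0]}, {"hand": 1, "travel": [0, 0, 0], "delta_rot": [0, 0, 0]}])

```text
t: 5.75
eef_pos: [0.633, -0.1221, 0.019]
tool_rot: [2.899, 1.21, 0.0]
force: [1.1, -0.5, -0.1]
grip_width: 0.0854
finger_force: 0.0
```

Run:
```python
from asc import *
c=manip.camera("scene")
asc(c,[.632,-.122,.026],26,24)
print(proj(c,[.633,-.1221,.019]))
s=manip.read_state(); print(s["eef_pos"],s["grip_width"],s["finger_force"],s["force"],s["moment"])
```

```text
234 .dd#########ddddddddddddddddddddgggdddddggggd........
235 ..d#######dddddddddddddddddddddddddddddggwgd.........
236 ...d######dddddddddddddddddddddddddddgggwgdd.........
237 ....dd#####dd#dddddddddddddddddddddggggggddd.........
238 ......d########dddddddddddddddggggggggggdd#d.........
239 .......d#######ddddddddddddddggggggwggdd###..........
240 ........dddd####ddddddddddddggwwwggggdd####..........
241 .........ddd####dddddddddddgggggggdddd####d..........
242 ...........d###dddddddddddddddddddd#######...........
243 ............dddddddddddddddddddddd#######d...........
244 .............dddddddddd#######dddd#######............
245 .............d#ddddddd#######ddddd######.............
246 ..............d###ddd##################d.............
247 ...............dd#####################d..............
248 .................d###################d...............
249 ..................ddd################................
250 ..................wwgd##############d................
251 ..................wWwdd#############d................
252 ..................wWWgdd############d...............
[... 1214 characters left out ...]
.....
274 ..........................ggdd##dddddd##.............
275 ............................dd##dddddddd.............
276 .............................d##ddddddd..............
277 ..............................##dddd.................
278 .....................................................
279 .....................................................
280 .....................................................
281 .....................................................
282 .....................................................
u0 234
[260.69430963 259.62103447]
[ 0.63302788 -0.12207039  0.01893905] 0.08526783397186147 0.0 [ 0.34548855  0.73141362 -0.23913464] [-0.01504074  0.02396744  0.04414329]
```

Call:
jog_arm(moves=[{"hand": 1, "travel": [0, 0, -0.3], "delta_rot": [0, 0, 0]}, {"hand": 1, "travel": [0, 0, -0.3], "delta_rot": [0, 0, 0]}, {"hand": 1, "travel": [0, 0, -0.3], "delta_rot": [0, 0, 0]}, {"hand": 1, "travel": [0, 0, 0], "delta_rot": [0, 0, 0]}])

```text
t: 6.3
eef_pos: [0.6328, -0.122, 0.0096]
tool_rot: [-2.899, -1.21, 0.001]
force: [-0.2, 0.7, 0.5]
grip_width: 0.0853
finger_force: 0.0
```

Run:
```python
from h import *
c=manip.camera("scene")
im=c["img"][215:290,220:320]
im=cv2.convertScaleAbs(cv2.resize(im,None,fx=8,fy=8,interpolation=cv2.INTER_LANCZOS4),alpha=1.5,beta=40)
cv2.imwrite("pics/a4.png",im)
```

```text
(no output)
```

View pics/a4.png

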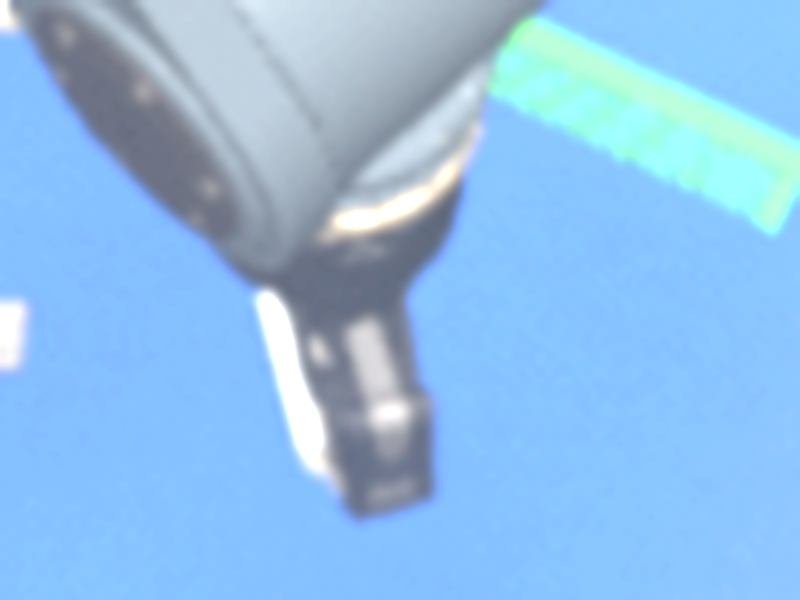

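Run:
```python
from asc import *
c=np.load("top0.npy",allow_pickle=True).item()
T=np.array([.2399,.4945,.2185]); M=R.from_rotvec([-.70358,-3.06141,.0018]).as_matrix()
for n,p in dict(tcp=[0,0,0],A=[0,.043,.009],Ao=[0,.057,.009],B=[0,-.043,.009],Bo=[0,-.057,.009],X=[.03,0,0],tipshut=[0,0,.022],up=[0,0,-.054]).items(): print(n,np.round(proj(c,T+M@p),1))
asc(c,T,32,30)
```

```text
tcp [ 63.9 312.2]
A [ 50.2 303.8]
Ao [ 45.2 301.2]
B [ 81.4 319.4]
Bo [ 86.5 322. ]
X [ 58.1 323.8]
tipshut [ 68.3 310.7]
up [ 52.4 316.2]
282 .................................................................
283 .................................................................
284 .................................................................
285 .................................................................
286 .................................................................
287 .................................................................
288 .................................................................
289 .................................................................
290 .................................................................
291 .................................................................
292 .................................................................
293 .................................................................
294 .................................................................
295 ...............................................
[... 2614 characters left out ...]
##################dddgggggddddd#########dd##....................
334 ####################.dgggggddgddd########d###....................
335 ####################....ggddgggdd##d########.....................
336 ####################d....dddggddd##########......................
337 ######################...dddggdd###########......................
338 ######################d..##dddd#########d........................
339 ###########################dd#######d............................
340 ##########################dd#####d...............................
341 ##########################ddd#d..................................
342 ###########################......................................
u0 32
```

Both views agree: the real fingertips are about 25–30 mm higher than the stated geometry implies. I'll probe down in small steps and watch the force.

Call:
jog_arm(moves=[{"hand": 1, "travel": [0, 0, -0.3], "delta_rot": [0, 0, 0]}, {"hand": 1, "travel": [0, 0, -0.3], "delta_rot": [0, 0, 0]}, {"hand": 1, "travel": [0, 0, 0], "delta_rot": [0, 0, 0]}])

```text
t: 6.72
eef_pos: [0.6328, -0.122, 0.0036]
tool_rot: [-2.899, -1.21, 0.001]
force: [0.5, 0.3, 0.5]
grip_width: 0.0856
finger_force: 0.0
```

Call:
jog_arm(moves=[{"hand": 1, "travel": [0, 0, -0.3], "delta_rot": [0, 0, 0]}, {"hand": 1, "travel": [0, 0, -0.3], "delta_rot": [0, 0, 0]}, {"hand": 1, "travel": [0, 0, 0], "delta_rot": [0, 0, 0]}])

```text
t: 7.1
eef_pos: [0.6328, -0.122, -0.0024]
tool_rot: [-2.899, -1.21, 0.001]
force: [0.9, -1.0, 0.7]
grip_width: 0.0852
finger_force: 0.0
```

Call:
jog_arm(moves=[{"hand": 0.8, "travel": [0, 0, 0], "delta_rot": [0, 0, 0]}, {"hand": 0.7, "travel": [0, 0, 0], "delta_rot": [0, 0, 0]}, {"hand": 0.65, "travel": [0, 0, 0], "delta_rot": [0, 0, 0]}, {"hand": 0.6, "travel": [0, 0, 0], "delta_rot": [0, 0, 0]}, {"hand": 0.6, "travel": [0, 0, 0], "delta_rot": [0, 0, 0]}], newtons=20)

```text
t: 7.72
eef_pos: [0.6331, -0.1221, -0.0017]
tool_rot: [2.899, 1.21, 0.0]
force: [-2.5, 1.3, 6.1]
grip_width: 0.0595
finger_force: 22.2
```

Call:
jog_arm(moves=[{"hand": 0.55, "travel": [0, 0, 0], "delta_rot": [0, 0, 0]}, {"hand": 0.55, "travel": [0, 0, 0.5], "delta_rot": [0, 0, 0]}, {"hand": 0.55, "travel": [0, 0, 1.5], "delta_rot": [0, 0, 0]}, {"hand": 0.55, "travel": [0, 0, 3], "delta_rot": [0, 0, 0]}, {"hand": 0.55, "travel": [0, 0, 3], "delta_rot": [0, 0, 0]}, {"hand": 0.55, "travel": [0, 0, 3], "delta_rot": [0, 0, 0]}, {"hand": 0.55, "travel": [0, 0, 0], "delta_rot": [0, 0, 0]}], newtons=35)

```text
t: 8.6
eef_pos: [0.6344, -0.1225, 0.1112]
tool_rot: [2.896, 1.209, 0.006]
force: [-0.7, -0.0, -0.6]
grip_width: 0.0588
finger_force: 37.9
```

Run:
```python
from asc import *
c=manip.camera("scene"); s=manip.read_state(); print(s["eef_pos"],s["grip_width"],s["finger_force"],s["force"])
M=R.from_rotvec(s["tool_rot"]).as_matrix()
T=s["eef_pos"]+[0,0,.0017]  # pod underside if carried
for sg in(1,-1):
    for x in(.014,-.014): print(proj(c,T+[0,0,.026]+M@[x,sg*.03,0]).round(1))
asc(c,T+[0,0,.026],20,22)
```

```text
[ 0.63348442 -0.12220591  0.10927245] 0.05867030546091277 37.93147377669811 [ 0.01351566  0.14660527 -0.78620976]
[271.  251.4]
[258.8 254.4]
[263.7 227.6]
[251.9 230.5]
219 .ddd###ddddddddddddgggggwwwwggggddd###ddg
220 ..ddddddddddddddddggwwgggggggdddd#####ddg
221 ...ddddddddddddddddgggggggdddddd######ddg
222 ...ddddddddddddddddddddddddd##########ddg
223 ....###dddddddddddddddd#ddd###########dgg
224 ....d####dddd#####ddd###ddddd########d...
225 ....d##################dddddd#######d....
226 .....d#################dd##########d.....
227 ......d###########################d......
228 .......d#########################d.......
229 ........d########################........
230 ..........dd####################d........
231 ..........dddd#################d.........
232 ...........wwgd################d.........
233 ...........wWwd################d.........
234 ...........wWwgd###############d.........
235 ...........gWWgd###############d.........
236 ............WWwd#######dddddd##d.........
237 ............wWwgd#d###ddggggd##d.........
238 ............wWWgdddd##ddggggdd#d.........
239 ......
[... 446 characters left out ...]
...
249 ...............gWWwddddddddgggggdddd.....
250 ................WWWgdddddddgggggdddd.....
251 ................wWWgd#dddddggggdddd......
252 ................wWWgd#ddddddddddd#d......
253 ................gWWwdd##dddddddd##d......
254 .................wwgdd#####dddd###.......
255 .................ggggd######ddd###.......
256 .................ggggd###########d.......
257 ..................gggd######ddddd........
258 .....................d####ddd............
259 .......................ddd...............
260 .........................................
261 .........................................
262 .........................................
263 .........................................
u0 241
```

The pod is carried level (its corner is within 1 px of the prediction), but the pads sit about 8 mm off its centre line. I'll set it down and regrip centred.

Call:
jog_arm(moves=[{"hand": 0.55, "travel": [0, 0, -4], "delta_rot": [0, 0, 0]}, {"hand": 0.55, "travel": [0, 0, -4], "delta_rot": [0, 0, 0]}, {"hand": 0.55, "travel": [0, 0, -2], "delta_rot": [0, 0, 0]}, {"hand": 0.55, "travel": [0, 0, -1], "delta_rot": [0, 0, 0]}, {"hand": 0.55, "travel": [0, 0, 0], "delta_rot": [0, 0, 0]}, {"hand": 0.9, "travel": [0, 0, 0], "delta_rot": [0, 0, 0]}, {"hand": 1, "travel": [0, 0, 0], "delta_rot": [0, 0, 0]}, {"hand": 1, "travel": [-0.3, -0.3, 0], "delta_rot": [0, 0, 0]}, {"hand": 1, "travel": [-0.3, -0.3, 0], "delta_rot": [0, 0, 0]}, {"hand": 1, "travel": [0, 0, 0], "delta_rot": [0, 0, 0]}], newtons=20)

```text
t: 9.9
eef_pos: [0.6267, -0.1284, -0.002]
tool_rot: [-2.899, -1.209, 0.0]
force: [-0.3, -0.0, 0.7]
grip_width: 0.0853
finger_force: 0.0
```

Run:
```python
from asc import *
c=manip.camera("scene"); s=manip.read_state(); print(s["eef_pos"],s["grip_width"],s["finger_force"],s["force"])
asc(c,[.632,-.122,.026],18,20)
```

```text
[ 0.62690602 -0.12826195 -0.0020233 ] 0.08521399972518783 0.0 [-0.55868948 -0.26427084 -0.92079389]
238 dddddddddddddddddddddgggggdddgggg....
239 ddddddddddddddddddddggggddddgggd.....
240 ddddddddddddddddddddggdddddggggd.....
241 dddddddddddddddddddddddddgggggdd.....
242 ddddddddddddddddddddddddgggggd#d.....
243 #dddddddddddddddddddgggggggdd##......
244 ##dddddddddddddddggggggwggdd###......
245 ##dddddddddddddgggggwwggddd###d......
246 ###dddddddddddggggggggddd#####.......
247 ###ddddddddddddggggdddd######d.......
248 dddddddddddddddddddddd#######........
249 .dddddddddd#######dddd######d........
250 ..dddddddd########dd#######d.........
251 ...dddddd#################d..........
252 ....d#####################...........
253 .....d###################d...........
254 .......d################d............
255 ........d###############d............
256 .........dd#############d............
257 ..........dd#######dd###d............
258 ..........dd#####dddddd#dd...........
259 ...........dddd##ddggdd#dd...........
260 ...........ddggdddgggdd#dd...........
261 ...........ddgwgdddgggd#dd...........
262 ...........ddgwgdddgggdddd...........
263 ...........dddgd##dgggdddd...........
264 ............ddd##ddggggddd...........
265 ............ddd##dddgggddd...........
266 ............ddddddddgggdddd..........
267 .............ddddddddddddddd.........
268 ..............dddddddggggddd.........
269 ...............dddddgggggddd.........
270 ...............ddddddgggdddd.........
271 ...............ddddddddddd#d.........
272 ...............d###ddddddd#d.........
273 ...............d#####dddd##d.........
274 ...............d#####dddd##d.........
275 ...............dd####ddd###d.........
276 ...............dd##########d.........
277 ................dd#####ddd#d.........
278 ................dd##dddddd#d.........
u0 242
```

Call:
jog_arm(moves=[{"hand": 1, "travel": [0.2, 0.2, 0], "delta_rot": [0, 0, 0]}, {"hand": 0.8, "travel": [0, 0, 0], "delta_rot": [0, 0, 0]}, {"hand": 0.7, "travel": [0, 0, 0], "delta_rot": [0, 0, 0]}, {"hand": 0.6, "travel": [0, 0, 0], "delta_rot": [0, 0, 0]}, {"hand": 0.55, "travel": [0, 0, 0], "delta_rot": [0, 0, 0]}, {"hand": 0.55, "travel": [0, 0, 0], "delta_rot": [0, 0, 0]}, {"hand": 0.55, "travel": [0, 0, 0.5], "delta_rot": [0, 0, 0]}, {"hand": 0.55, "travel": [0, 0, 2.5], "delta_rot": [0, 0, 0]}, {"hand": 0.55, "travel": [0, 0, 4], "delta_rot": [0, 0, 0]}, {"hand": 0.55, "travel": [0, 0, 4], "delta_rot": [0, 0, 0]}], newtons=35)

```text
t: 11.2
eef_pos: [0.6287, -0.1261, 0.109]
tool_rot: [-2.899, -1.21, 0.001]
force: [-0.1, 0.3, -0.7]
grip_width: 0.0587
finger_force: 37.9
```

Call:
jog_arm(moves=[{"hand": 0.55, "travel": [0, 0, 4], "delta_rot": [0, 0, 0]}, {"hand": 0.55, "travel": [0, 0, 4], "delta_rot": [0, 0, 0]}, {"hand": 0.55, "travel": [0, 0, 4], "delta_rot": [0, 0, 7]}, {"hand": 0.55, "travel": [-0.6, 4.2, 2], "delta_rot": [0, 0, 8]}, {"hand": 0.55, "travel": [-0.6, 4.2, 0], "delta_rot": [0, 0, 8]}, {"hand": 0.55, "travel": [-0.6, 4.2, 0], "delta_rot": [0, 0, 8]}, {"hand": 0.55, "travel": [-0.6, 4.2, 0], "delta_rot": [0, 0, 8]}, {"hand": 0.55, "travel": [-0.6, 4.2, 0], "delta_rot": [0, 0, 7.3]}, {"hand": 0.55, "travel": [-0.5, 4.2, 0], "delta_rot": [0, 0, 0]}, {"hand": 0.55, "travel": [-0.5, 4.7, 0], "delta_rot": [0, 0, 0]}])

```text
t: 12.45
eef_pos: [0.5886, 0.174, 0.248]
tool_rot: [2.19, 2.252, -0.0]
force: [0.6, -0.1, -0.8]
grip_width: 0.0588
finger_force: 37.9
```

Call:
jog_arm(moves=[{"hand": 0.55, "travel": [0, 0, -2], "delta_rot": [0, 0, 0]}, {"hand": 0.55, "travel": [0, 0, 0], "delta_rot": [0, 0, 0]}])

```text
t: 12.7
eef_pos: [0.5881, 0.173, 0.2267]
tool_rot: [-2.188, -2.252, 0.004]
force: [0.1, 0.5, -0.4]
grip_width: 0.0588
finger_force: 37.9
```

Run:
```python
from asc import *
c=manip.camera("scene"); s=manip.read_state(); M=R.from_rotvec(s["tool_rot"]).as_matrix()
print(s["eef_pos"],s["grip_width"],s["force"],"yaw",np.degrees(np.arctan2(M[1,1],M[0,1])))
P=s["eef_pos"]+[.002,.0045,.002+.026]
for sx in(1,-1):
    for sy in(.014,-.014): print(proj(c,P+M@[sy,sx*.03,0]).round(1))
im=c["img"]; u,v=map(int,proj(c,P)); 
cv2.imwrite("pics/b1.png",cv2.resize(im[v-55:v+45,u-65:u+65],None,fx=6,fy=6,interpolation=cv2.INTER_LANCZOS4)); print(u-65,v-55)
np.save("b1.npy",c,allow_pickle=True)
```

```text
[0.5887487  0.17270252 0.22774123] 0.05888731757240093 [-0.15532684 -0.77753169  1.23090584] yaw 1.6102999937819582
[323.8 111.4]
[318.9 119.3]
[300.7 102.4]
[295.6 110. ]
244 55
```

View pics/b1.png

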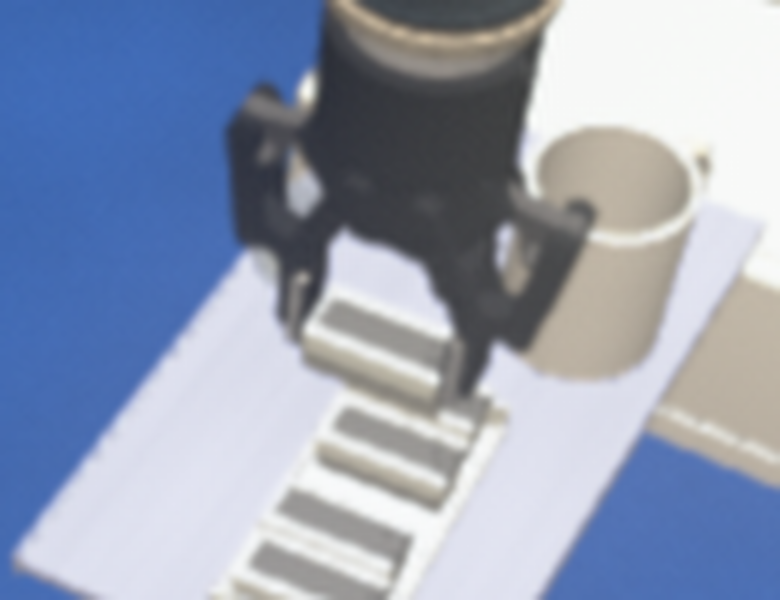

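The pod hangs level between the fingertips, its top edge running from about (305,340) to (440,380) in the crop. The gap lies below it, behind stored pods 3 and 4. I'll measure the lids for the final alignment.

```bash
cat > lids.py <<'E'
from h import *
def lids(c,zf,f=6):
    u0,v0,W,H=255,70,75,95
    im=cv2.resize(c["img"][v0:v0+H,u0:u0+W],None,fx=f,fy=f,interpolation=cv2.INTER_CUBIC).astype(int)
    g=im.mean(2); m=((g>95)&(g<175)&(abs(im[...,0]-im[...,2])<22)).astype(np.uint8)
    m=cv2.morphologyEx(m,cv2.MORPH_OPEN,np.ones((9,9),np.uint8))
    for k in cv2.findContours(m,cv2.RETR_EXTERNAL,cv2.CHAIN_APPROX_NONE)[0]:
        if cv2.contourArea(k)<1500: continue
        px=cv2.minAreaRect(k)[0]; z=zf(u0+px[0]/f,v0+px[1]/f)
        P=np.array([ray(c,u0+(a+.5)/f-.5,v0+(b+.5)/f-.5,z)[:2]*1000 for a,b in k[:,0]],np.float32)
        r=cv2.minAreaRect(P); print("px",round(u0+px[0]/f,1),round(v0+px[1]/f,1),"z",z,"ctr",np.round(r[0],1),"size",np.round(r[1],1),"ang",round(r[2],1))
E
python3 - <<'E'
from lids import *
c=np.load("b1.npy",allow_pickle=True).item()
lids(c,lambda u,v:.2547 if v<118 else .166)
print("start view")
lids(np.load("scene0.npy",allow_pickle=True).item(),lambda u,v:.166)
E
```

```text
px 297.0 152.3 z 0.166 ctr [595.5 118.4] size [58.5 18.8] ang 4.0
px 301.6 142.9 z 0.166 ctr [592.3 151.8] size [16.6 58.4] ang 88.3
px 307.4 134.9 z 0.166 ctr [592.6 180.9] size [57.7 10.4] ang 3.7
px 310.5 128.9 z 0.166 ctr [591.1 203. ] size [57.6 17.2] ang 3.3
px 308.7 114.2 z 0.2547 ctr [590.1 168.3] size [ 45.2 101.1] ang 89.2
start view
px 296.9 152.4 z 0.166 ctr [595.5 117.8] size [59.2 20.4] ang 3.4
px 301.4 143.1 z 0.166 ctr [592.1 149.8] size [58.7 18.3] ang 1.4
px 307.4 134.8 z 0.166 ctr [592.5 181.2] size [58.4 12.1] ang 4.1
px 310.5 129.0 z 0.166 ctr [591.2 202.8] size [58.3 18.2] ang 3.0
px 315.8 120.3 z 0.166 ctr [589.7 237.4] size [17.  61.8] ang 89.4
px 316.1 81.0 z 0.166 ctr [526.5 369.1] size [74.1 69.2] ang 21.1
```

Run:
```python
from h import *
c=np.load("b1.npy",allow_pickle=True).item()
q=lambda a,b,z:(ray(c,244+(a+.5)/6-.5,55+(b+.5)/6-.5,z)[:2]*1000).round(1)
print("lid mid",q(390,332,.2547), "lo",q(322,322,.2547),q(440,365,.2547),"up",q(348,300,.2547),q(450,342,.2547))
print("rim front-left/right",q(305,340,.2557),q(440,380,.2557))
print("same at z-10mm",q(390,332,.2447))
g=c["img"][95:128,290:325].astype(int)
for r,row in enumerate(g): print(95+r,"".join("." if b-rd>60 else "#" if (b+gg+rd)<180 else "d" if (b+gg+rd)<300 else "g" if b+gg+rd<440 else "t" if rd-b>8 else "w" if b+gg+rd<630 else "W" for b,gg,rd in row))
```

```text
lid mid [587.1 179.1] lo [561.6 170.3] [611.6 173.5] up [565.1 186. ] [609.8 186.3]
rim front-left/right [560.5 157.6] [615.2 165.6]
same at z-10mm [583.9 188.1]
95 dddddddddwWWWwwgggddddddddddddddddd
96 ddddddddgwWWWWWwwwwgddddddddddddddd
97 ddddddddgwWWWWWWWWWwwgddddddddddddd
98 gdddddddgwWWWWWWWWWWWwwgddddddddddd
99 gdddddddgwWWWWWWWWWWWWWwgdddddddddd
100 gdddgdddgWWWWWWWWWWWWWWWwgddddddddd
101 gddgwgddwWWWWWWWWWWWWWWWWwddddddddd
102 gdgggdddwWWWWWWWWWWWWWWWWwgdddddddd
103 gdggdddgwWWWWWWWWWWWWWWWWwgdddddddd
104 gdggdddgWWWWWWWWWWWWWWWWWWwgddddddd
105 gdggddgwwwwwwWWWWWWWWWWWWWwwgdddddd
106 gdggddwwwwwwwwwWWWWWWWWWWWWWgdddddd
107 gdggdgwwwwwwwwwwwwWWWWWWWWWWwgddddd
108 wggggwWwwwwwwwwwwwwwWWWWWWWWwgddddd
109 wwggwWWWwwwwwwwwwwwwwwwWWWWWWwddddd
110 WwggwWWWWWwwwwwwwwwwwwwwwWWWWwddddd
111 WwwggtttWWWWWwwwwwwwwwwwwwwwwwgdddd
112 WWwwwtttttWWWWWwwwwwwwwwwggggggdddd
113 WWWwwttttttttWWWWWwwwwwwwggggggdddd
114 WWWWwggttttttttWWWWWwwwwwggggggdddd
115 WWWWwwggggttttttttWWWWWwwggggggdddd
116 WWWWWwwgggggttttttttWWWWWwwggggdddg
117 WWWWWWwwwwgggggttttttttWWWWwgggdddw
118 WWWWWWWWWwwwgggggttttttttWWwggdddgw
119 WWWWWWWWWWWwttggggggtttttttgggdddwW
120 WWWWWWWWWWWWWtttggggggtttttggggdgwW
121 WWWWWWWWWWWWWWWttttggggggtgggggggww
122 WWWWWWWWWWWWWWWWWWtttgggggggggggggg
123 WWWWWWWWWWWwwwwWWWWWttttgggwwwwwggg
124 WWWWWWWWWWwwwwwwwWWWWWtttttwWWwwwgg
125 WWWWWWWWWwwwwwwwwwwwWWWWWtttWWWWwwt
126 WWWWWWWWWWwwwwwwwwwwwwwWWWWWtttWwww
127 WWWWWWWWWWWwwwwwwwwwwwwwwWWWWWtttwW
```

Call:
jog_arm(moves=[{"hand": 0.55, "travel": [0.2, -0.1, -2], "delta_rot": [0, 0, 0]}, {"hand": 0.55, "travel": [0, 0, -2], "delta_rot": [0, 0, 0]}, {"hand": 0.55, "travel": [0, 0, -2], "delta_rot": [0, 0, 0]}, {"hand": 0.55, "travel": [0, 0, -0.8], "delta_rot": [0, 0, 0]}, {"hand": 0.55, "travel": [0, 0, 0], "delta_rot": [0, 0, 0]}])

```text
t: 13.38
eef_pos: [0.5912, 0.1716, 0.1603]
tool_rot: [2.19, 2.252, 0.0]
force: [0.1, 0.0, -0.6]
grip_width: 0.0587
finger_force: 37.9
```

Call:
jog_arm(moves=[{"hand": 0.55, "travel": [0, 0, -0.4], "delta_rot": [0, 0, 0]}, {"hand": 0.55, "travel": [0, 0, -0.4], "delta_rot": [0, 0, 0]}, {"hand": 0.55, "travel": [0, 0, 0], "delta_rot": [0, 0, 0]}])

```text
t: 13.75
eef_pos: [0.591, 0.1719, 0.1519]
tool_rot: [-2.19, -2.253, 0.0]
force: [0.2, -0.3, -0.3]
grip_width: 0.0584
finger_force: 37.9
```

Call:
jog_arm(moves=[{"hand": 0.55, "travel": [0, 0, -0.3], "delta_rot": [0, 0, 0]}, {"hand": 0.55, "travel": [0, 0, -0.3], "delta_rot": [0, 0, 0]}, {"hand": 0.55, "travel": [0, 0, 0], "delta_rot": [0, 0, 0]}])

```text
t: 14.12
eef_pos: [0.5909, 0.1719, 0.1456]
tool_rot: [-2.19, -2.252, 0.001]
force: [0.6, 1.7, 0.3]
grip_width: 0.0586
finger_force: 38.3
```

Run:
```python
from lids import *
c=manip.camera("scene"); s=manip.read_state(); print(s["eef_pos"],s["force"],s["moment"])
lids(c,lambda u,v:.166)
```

```text
[0.59087904 0.17188449 0.14563767] [ 1.38868344 -0.11769223  0.09923957] [ 0.08502562 -0.08218279  0.0125519 ]
px 297.1 152.2 z 0.166 ctr [595.6 118.8] size [58.3 17.3] ang 3.2
px 301.4 143.9 z 0.166 ctr [593.  147.5] size [58.7 17.5] ang 1.4
px 308.1 134.4 z 0.166 ctr [594.9 183.2] size [30.1 67.3] ang 75.5
px 307.8 125.5 z 0.166 ctr [580.9 209.7] size [20.9 37.1] ang 89.7
px 311.4 96.5 z 0.166 ctr [542.1 307.7] size [60.2 19.1] ang 20.5
px 328.5 100.0 z 0.166 ctr [588.5 320.1] size [11.6 72.2] ang 17.0
```

Stored 3 has been eased about 3 mm aside with low force, so I'll continue down.

Call:
jog_arm(moves=[{"hand": 0.55, "travel": [0, 0, -0.3], "delta_rot": [0, 0, 0]}, {"hand": 0.55, "travel": [0, 0, -0.2], "delta_rot": [0, 0, 0]}, {"hand": 0.55, "travel": [0, 0, 0], "delta_rot": [0, 0, 0]}])

```text
t: 14.55
eef_pos: [0.591, 0.1719, 0.1409]
tool_rot: [2.19, 2.252, 0.0]
force: [-0.9, -0.3, 1.1]
grip_width: 0.0588
finger_force: 39.4
```

Call:
jog_arm(moves=[{"hand": 0.55, "travel": [0, 0, -0.1], "delta_rot": [0, 0, 0]}, {"hand": 0.55, "travel": [0, 0, -0.1], "delta_rot": [0, 0, 0]}, {"hand": 0.55, "travel": [0, 0, 0], "delta_rot": [0, 0, 0]}])

```text
t: 14.92
eef_pos: [0.5911, 0.172, 0.1393]
tool_rot: [2.19, 2.252, 0.001]
force: [-1.1, 1.2, 6.3]
grip_width: 0.0588
finger_force: 40.3
```

Call:
jog_arm(moves=[{"hand": 0.9, "travel": [0, 0, 0], "delta_rot": [0, 0, 0]}, {"hand": 0.9, "travel": [0, 0, 0], "delta_rot": [0, 0, 0]}, {"hand": 0.9, "travel": [0, 0, 0], "delta_rot": [0, 0, 0]}, {"hand": 0.9, "travel": [0, 0, 1], "delta_rot": [0, 0, 0]}, {"hand": 0.9, "travel": [0, 0, 3], "delta_rot": [0, 0, 0]}, {"hand": 1, "travel": [0, 0, 5], "delta_rot": [0, 0, 0]}, {"hand": 1, "travel": [0, -5, 4], "delta_rot": [0, 0, -9]}, {"hand": 1, "travel": [0, -5, 0], "delta_rot": [0, 0, -9]}, {"hand": 1, "travel": [-1, -5, 0], "delta_rot": [0, 0, -9]}, {"hand": 1, "travel": [-2, -5, 0], "delta_rot": [0, 0, -9]}])

```text
t: 16.18
eef_pos: [0.5608, -0.0285, 0.2687]
tool_rot: [2.782, 1.458, 0.001]
force: [0.7, 0.2, -0.5]
grip_width: 0.085
finger_force: 0.0
```

Run:
```python
from asc import *; from lids import lids
s=manip.read_state(); print(s["eef_pos"],s["tool_rot"])
c=manip.camera("scene"); lids(c,lambda u,v:.166); asc(c,[.5915,.177,.16],24,22)
```

```text
[ 0.56076128 -0.02848692  0.26867757] [2.78196980e+00 1.45814799e+00 1.22993654e-03]
px 297.1 152.2 z 0.166 ctr [595.6 118.7] size [58.3 18.6] ang 4.0
px 301.7 143.9 z 0.166 ctr [593.3 147.8] size [59. 18.] ang 2.9
px 306.6 136.0 z 0.166 ctr [592.5 176.8] size [58.3 17.3] ang 3.6
px 271.8 148.5 z 0.166 ctr [533.1  98.8] size [ 34.  113.6] ang 50.9
px 310.8 128.5 z 0.166 ctr [591.3 204.5] size [57.9 16.3] ang 2.6
px 315.6 120.2 z 0.166 ctr [589.1 237.6] size [59.8 15.8] ang 0.1
px 262.4 110.4 z 0.166 ctr [451.7 195.7] size [45.2 14.4] ang 48.8
px 270.6 88.2 z 0.166 ctr [430.3 283.1] size [97.1 32.9] ang 82.8
px 315.7 80.9 z 0.166 ctr [525.  368.7] size [71.3 63.9] ang 19.0
115 WWWWWWWWWWWWWWWWWWWWWWWWwgggwwWWWWWWWWWWWWWWWWWWW
116 WWWWWWWWWWWWWWWWWWWWWWWwggggggwwwWWWWWWWWWWWWWWWW
117 WWWWWWWWWWWWWWWWWWWWWWWwgggggggggwwWWWWWWWWWWWWWW
118 WWWWWWWWWWWWWWWWWWWWWWWWwwgggggggggwwwWWWWWWWWWWW
119 WWWWWWWWWWWWWWWWWWWWWWWWWWwwwgggggggggwwWWWWWWWWW
120 WWWWWWWWWWWWWWWWWWWWWWWWWWWWWwwggggggggggwwWWWWWW
121 WWWWWWWWWWWWWWWWWWWWWWWWWWWWWWWwwwggggggggggwWWWW
122 WWWWWWWWWWWWWWWWWWWWWwwWWWWWWWWWWWwww
[... 1317 characters left out ...]
WwgggggwwwWWWWWWWWWwwggggggwWWWWWWWWWWWWWWWWW
148 WWWWWgggggggggwwWWWWWWWWWwwggggWWWWWWWWWWWWWWWWWW
149 WWWWWwggggggggggwwWWWWWWWWWwggwWWWWWWWWWWWWWWWWWW
150 WWWWWWwwggggggggggwwwWWWWWWWwgwWWWWWWWWWWWWWWWWWW
151 WWWWWWWWWwwggggggggggwwWWWWWwwWWWWWWWWWWWWWWWWWWW
152 WWwwwWWWWWWwwggggggggggwwwWWwWWWWWWWWWWWWWWWWWWWW
153 WWwwwwwWWWWWWwwggggggggggggwwWWWWWWWWWWWWWWWWWWWW
154 WWWwwwwwwwWWWWWWwwggggggggggWWWWWWWWWWWWWWWWWWWWW
155 wwWWWwwwwwwwWWWWWWwwgggggggwWWWWWWWWWWWWWWWWWWWWW
156 wwwwwWWwwwwwwwWWWWWWwgggggwWWWWWWWWWWWWWWWWWWWWWW
157 wwwwwwwWWWwwwwwwwWWWWWwwggwWWWWWWWWWWWWWWWWWWWWWW
158 wwwwwwwwwWWWwwwwwwwWWWWWwgwWWWWWWWWWWWWWWWWWWWWWW
159 WWwwwwwwwwwwWWwwwwwwwWWWwwWWWWWWWWWWWWWWWWWWWWWWW
u0 281
```

All five lids in the organiser are evenly spaced (y = 119, 148, 177, 205, 238 mm), so the shut pod is seated. Next is open pod A.

Call:
jog_arm(moves=[{"hand": 1, "travel": [-2.8, -1.1, -3], "delta_rot": [0, 0, -10.3]}, {"hand": 1, "travel": [-2.8, -1.1, -3], "delta_rot": [0, 0, -10.3]}, {"hand": 1, "travel": [-2.7, -1.2, -3], "delta_rot": [0, 0, -10.2]}, {"hand": 1, "travel": [0, 0, -4], "delta_rot": [0, 0, 0]}, {"hand": 1, "travel": [0, 0, -4], "delta_rot": [0, 0, 0]}, {"hand": 1, "travel": [0, 0, 0], "delta_rot": [0, 0, 0]}], newtons=25)

```text
t: 16.98
eef_pos: [0.4768, -0.0606, 0.0968]
tool_rot: [-3.067, -0.675, 0.006]
force: [-0.1, -1.3, 0.3]
grip_width: 0.0856
finger_force: 0.0
```

Run:
```python
from asc import *
s=manip.read_state(); M=R.from_rotvec(s["tool_rot"]).as_matrix(); print(s["eef_pos"],s["force"],np.degrees(np.arctan2(M[1,1],M[0,1])))
c=manip.camera("scene"); asc(c,[.48,-.058,.026],24,26)
a=[.48,-.058,.026]; d=np.radians(24.5)
for L in(-30,30,58): print(L,proj(c,np.array(a)+[.001*L*np.cos(d),.001*L*np.sin(d),0]).round(1))
```

```text
[ 0.47681797 -0.06063202  0.09678257] [-0.05565111 -1.25327339  0.26299682] -65.18590639952514
186 .......d#ddgggdd####ddd..........................
187 .......ddddgggdd###dddd..........................
188 .......ddddgggddd...dd...........................
189 .......ddddggdd.....dd...........................
190 .......ddddggdd.....dd...........................
191 .......ddddggdd....ddd...........................
192 ......dddddgdddddddddd...........................
193 .....ddddggggddd##dddd...........................
194 .....ddddggggddddddddd...........................
195 .....ddddggggdddddddd............................
196 .....dddddggddddd#dd.............................
197 ......##dddddd####dd.............................
198 ......d#dddddd####dd.............................
199 ......d##ddddd####dd.............................
200 ......d##ddddd#####d.............................
201 ......d##ddddd#####d.............................
202 ......d####d#######d.............................
203 .......############d.............................
204 .......d###########d.........
[... 1215 characters left out ...]
...............................................
228 .................................................
229 .................................................
230 .................................................
231 .................................................
232 .................................................
233 .................................................
234 .................................................
235 .................................................
236 .................................................
237 .................................................
238 .................................................
u0 199
-30 [212.2 210.6]
30 [234.4 212.6]
58 [244.8 213.6]
```

Run:
```python
from h import *
c=np.load("scene0.npy",allow_pickle=True).item()
for b in([0,0],[.002,.0045]):
  for z in(.097,.11,.12):
    for w in(.045,.055): print(b,z,w,proj(c,[.4768+b[0]+.42*w,-.0606+b[1]-.907*w,z]).round(1))
```

```text
[0, 0] 0.097 0.045 [216.8 214.4]
[0, 0] 0.097 0.055 [216.2 218. ]
[0, 0] 0.11 0.045 [216.3 211.9]
[0, 0] 0.11 0.055 [215.7 215.5]
[0, 0] 0.12 0.045 [215.9 209.9]
[0, 0] 0.12 0.055 [215.3 213.6]
[0.002, 0.0045] 0.097 0.045 [218.5 213.3]
[0.002, 0.0045] 0.097 0.055 [217.9 216.9]
[0.002, 0.0045] 0.11 0.045 [218.  210.9]
[0.002, 0.0045] 0.11 0.055 [217.4 214.5]
[0.002, 0.0045] 0.12 0.045 [217.7 208.9]
[0.002, 0.0045] 0.12 0.055 [217.  212.6]
```

Call:
jog_arm(moves=[{"hand": 1, "travel": [0.4, 0.2, -4], "delta_rot": [0, 0, 0]}, {"hand": 1, "travel": [0, 0, -3], "delta_rot": [0, 0, 0]}, {"hand": 1, "travel": [0, 0, -2.2], "delta_rot": [0, 0, 0]}, {"hand": 0.7, "travel": [0, 0, 0], "delta_rot": [0, 0, 0]}, {"hand": 0.45, "travel": [0, 0, 0], "delta_rot": [0, 0, 0]}, {"hand": 0.25, "travel": [0, 0, 0], "delta_rot": [0, 0, 0]}, {"hand": 0.25, "travel": [0, 0, 0], "delta_rot": [0, 0, 0]}, {"hand": 0.25, "travel": [0, 0, 0], "delta_rot": [0, 0, 0]}], newtons=25)

```text
t: 18.02
eef_pos: [0.4828, -0.059, 0.0073]
tool_rot: [3.067, 0.675, 0.003]
force: [-2.4, -0.3, 10.0]
grip_width: 0.0269
finger_force: 25.1
```

Call:
jog_arm(moves=[{"hand": 0.2, "travel": [0, 0, 0.5], "delta_rot": [0, 0, 0]}, {"hand": 0.2, "travel": [0, 0, 1.5], "delta_rot": [0, 0, 0]}, {"hand": 0.2, "travel": [0, 0, 3], "delta_rot": [0, 0, 0]}, {"hand": 0.2, "travel": [0, 0, 3], "delta_rot": [0, 0, 0]}, {"hand": 0.2, "travel": [0, 0, 0], "delta_rot": [0, 0, 0]}], newtons=30)

```text
t: 18.65
eef_pos: [0.4833, -0.0592, 0.0886]
tool_rot: [3.066, 0.675, 0.007]
force: [0.2, -0.3, -1.5]
grip_width: 0.0266
finger_force: 30.0
```

Run:
```python
from asc import *
s=manip.read_state(); print(s["eef_pos"],s["force"],s["grip_width"])
c=manip.camera("scene"); z=s["eef_pos"][2]; asc(c,[.48,-.058,.026+z-.0073],24,18)
d=np.radians(24.5)
for L in(-30,30,58): print(L,proj(c,np.array([.48,-.058,.026+z-.0073])+[.001*L*np.cos(d),.001*L*np.sin(d),0]).round(1))
```

```text
[ 0.48332072 -0.0591647   0.08861785] [ 0.17021126 -0.31825952 -1.45614888] 0.02663051139120907
178 .......d######################d..................
179 ........d#####################...................
180 .........d###################d...................
181 ...........d#################d...................
182 ...........d#################d...................
183 ............#################....................
184 ............d##############dd....................
185 ............d##############dd....................
186 .............d##dddd########d....................
187 .............d#dddddd#######d....................
188 .............d#dgggdd#######d....................
189 ..............#dgwggd########....................
190 .............dddgwwgd########d...................
191 .............gddgwwgd##dd###dd...................
192 ............wwgggwwgd######dggw..................
193 ............Wwggwwwgddd###dgwWWWWWWw.............
194 ............Wwwwwwwgdddd##dgwWWWWWWWw............
195 ............Wwwwwwwgdddd##dggwwwwwwwgggggggg.....
196 ............wggwwwggdddd##dg
[... 352 characters left out ...]
.........ggdddddd######ddgwwwwwwwgg..dgggggg...
204 ............ggdddddd#####dggggggwggg.............
205 .....................dddddgggggggggg.............
206 .................................gg..............
207 .................................................
208 .................................................
209 .................................................
210 .................................................
211 .................................................
212 .................................................
213 .................................................
214 .................................................
u0 197
-30 [208.9 195.2]
30 [232.7 197.4]
58 [243.9 198.4]
```

Call:
jog_arm(moves=[{"hand": 0.2, "travel": [0, 0, 3], "delta_rot": [0, 0, 0]}, {"hand": 0.2, "travel": [0.8, -4, 2], "delta_rot": [0, 0, -6]}, {"hand": 0.2, "travel": [0.8, -5, 0], "delta_rot": [0, 0, -6.4]}, {"hand": 0.2, "travel": [0.8, -5, 0], "delta_rot": [0, 0, -6.4]}, {"hand": 0.2, "travel": [0.8, -5, 0], "delta_rot": [0, 0, -6.4]}, {"hand": 0.2, "travel": [0.8, -5, 0], "delta_rot": [0, 0, -6.2]}, {"hand": 0.2, "travel": [0.6, -5, 0], "delta_rot": [0, 0, 0]}, {"hand": 0.2, "travel": [0.5, -3.6, 0], "delta_rot": [0, 0, 0]}, {"hand": 0.2, "travel": [0, 0, -3], "delta_rot": [0, 0, 0]}, {"hand": 0.2, "travel": [0, 0, 0], "delta_rot": [0, 0, 0]}])

```text
t: 19.95
eef_pos: [0.5314, -0.3839, 0.1029]
tool_rot: [-3.133, 0.181, 0.008]
force: [-0.2, 0.6, 0.2]
grip_width: 0.027
finger_force: 30.0
```

Run:
```python
from asc import *
s=manip.read_state(); M=R.from_rotvec(s["tool_rot"]).as_matrix(); print(s["eef_pos"],s["force"],s["grip_width"],np.degrees(np.arctan2(M[1,1],M[0,1])))
c=manip.camera("scene"); z=s["eef_pos"][2]-.0073
p=s["eef_pos"]+np.array([-.002,.002,0]); p[2]=z+.026
ex=np.array([.993,-.115,0])
for L in(-30,30,58): print(L,proj(c,p+.001*L*ex).round(1))
for a,b in((-65,-80),(65,-80),(65,80),(-65,80)): print("dish",proj(c,np.array([.536,-.414,.018])+.001*a*ex+.001*b*np.array([.115,.993,0])).round(1))
u,v=map(int,proj(c,p)); cv2.imwrite("pics/d1.png",cv2.resize(c["img"][v-60:min(v+60,384),u-75:u+75],None,fx=5,fy=5,interpolation=cv2.INTER_LANCZOS4)); print(u-75,v-60)
```

```text
[ 0.5313975  -0.38386192  0.10287047] [-0.20978865  0.55702157  0.21098724] 0.02695028924358821 -96.61562946842547
-30 [143.6 312. ]
30 [164.5 330.2]
58 [174.6 338.9]
dish [111.3 357.5]
dish [153.3 397.8]
dish [203.4 334. ]
dish [162.2 299.5]
78 260
```

View pics/d1.png

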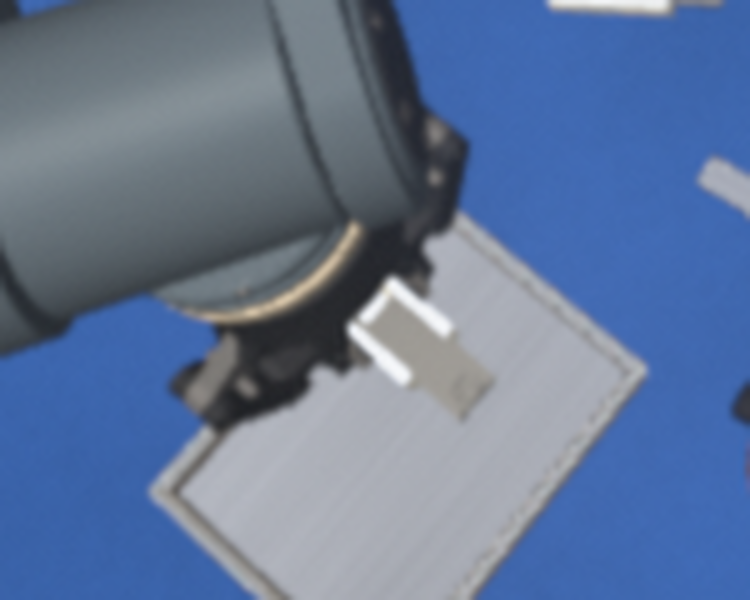

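The open pod is held level over the dish, lid still out (lid end at about (475,400) in the crop), with the dish corners where predicted. Lowering it now.

Call:
jog_arm(moves=[{"hand": 0.2, "travel": [0, 0, -3], "delta_rot": [0, 0, 0]}, {"hand": 0.2, "travel": [0, 0, -3], "delta_rot": [0, 0, 0]}, {"hand": 0.2, "travel": [0, 0, -2.5], "delta_rot": [0, 0, 0]}, {"hand": 0.2, "travel": [0, 0, -0.4], "delta_rot": [0, 0, 0]}, {"hand": 0.2, "travel": [0, 0, -0.2], "delta_rot": [0, 0, 0]}, {"hand": 0.2, "travel": [0, 0, 0], "delta_rot": [0, 0, 0]}])

```text
t: 20.75
eef_pos: [0.5336, -0.3852, 0.0163]
tool_rot: [3.135, -0.18, 0.002]
force: [-0.0, 0.1, -1.0]
grip_width: 0.0271
finger_force: 30.0
```

Call:
jog_arm(moves=[{"hand": 0.2, "travel": [0, 0, -0.2], "delta_rot": [0, 0, 0]}, {"hand": 0.2, "travel": [0, 0, -0.2], "delta_rot": [0, 0, 0]}, {"hand": 0.2, "travel": [0, 0, -0.1], "delta_rot": [0, 0, 0]}, {"hand": 0.2, "travel": [0, 0, 0], "delta_rot": [0, 0, 0]}])

```text
t: 21.25
eef_pos: [0.533, -0.3849, 0.0104]
tool_rot: [-3.136, 0.18, 0.0]
force: [-2.6, 1.6, 5.7]
grip_width: 0.027
finger_force: 30.6
```

Contact with the floor at 5.7 N; releasing and going to pod B.

Call:
jog_arm(moves=[{"hand": 0.4, "travel": [0, 0, 0], "delta_rot": [0, 0, 0]}, {"hand": 0.5, "travel": [0, 0, 0.1], "delta_rot": [0, 0, 0]}, {"hand": 0.5, "travel": [0, 0, 0], "delta_rot": [0, 0, 0]}, {"hand": 0.5, "travel": [0, 0, 1], "delta_rot": [0, 0, 0]}, {"hand": 0.5, "travel": [0, 0, 3], "delta_rot": [0, 0, 0]}, {"hand": 0.7, "travel": [0, 0, 5], "delta_rot": [0, 0, 0]}, {"hand": 1, "travel": [-0.6, 5, 2], "delta_rot": [0, 0, 8.5]}, {"hand": 1, "travel": [-0.6, 5, 0], "delta_rot": [0, 0, 8.5]}, {"hand": 1, "travel": [-0.6, 5, 0], "delta_rot": [0, 0, 8.5]}, {"hand": 1, "travel": [-0.6, 4.3, -2], "delta_rot": [0, 0, 8.5]}])

```text
t: 22.5
eef_pos: [0.5096, -0.1907, 0.1027]
tool_rot: [3.048, 0.752, 0.005]
force: [0.5, -0.4, -0.3]
grip_width: 0.0855
finger_force: 0.0
```

Run:
```python
from asc import *
s=manip.read_state(); M=R.from_rotvec(s["tool_rot"]).as_matrix(); print(s["eef_pos"],s["grip_width"],np.degrees(np.arctan2(M[1,1],M[0,1])))
c=manip.camera("scene"); asc(c,[.532,-.382,.029],26,24)
ex=np.array([.993,-.115,0])
for L in(-30,30,58): print(L,proj(c,np.array([.5315,-.383,.029])+.001*L*ex).round(1))
```

```text
[ 0.5096328  -0.19067869  0.10269821] 0.08547553218816473 -62.29047493101248
307 ..............gwgggggwwwwwwwwwwwgggwwgg..............
308 .............gwgggggwwwwwwwwwwwwwgggwwgg.............
309 ............ggwggggwwwwwwwwwwwwwwwgggwwwg............
310 ...........ggwggggwwwwwwwwwwwwwwwwwgggwwwg...........
311 ..........ggwggdggwwwwwwwwwwwwwwwwwwwgggwwg..........
312 .........gwwggdggwwwwwwwwwwwwwwwwwwwwwgggwwgg........
313 ........gwwgggggwwwwwwwwwwwwwwwwwwwwwwwgggwwwg.......
314 ........gwgggggwwwwwwwwwwwwwwwwwwwwwwwwwgggwwwg......
315 .......gwgggggwwwwwwwwwwwwwwwwwwwwwwwwwwwgggwwwg.....
316 ......gwgggggwwwwwwwwwwwwwwwwwwwwwwwwwwwwwwgggwwg....
317 .....gwwggggwwwwwwwwwwwwwwwwwwwwwwwwwwwwwwwwgggwwgg..
318 ....gwwggdgwwwwwwwwWwwwwwwwwwwwwwwwwwwwwwwwwwggwwwwg.
319 ...ggwggdggwwwwwwwWWWWwwwwwwwwwwwwwwwwwwwwwwwwgggwwwg
320 ..ggwggdggwwwwwwwwWWWWWwwwwwwwwwwwwwwwwwwwwwwwwgggwww
321 .gwwggdggwwwwwwwwWWWWWWWwwwwwwwwwwwwwwwwwwwwwwwwwgggw
322 .wwgggggwwwwwwwwWWwgwWWWWWwwwwwwwwwwwwwwwwwwwwwwwwggg
323 gwgggggwwwwwwwwWWwggwWWWWWWwwwwwwwwwwwwwwwwwwwwwwwwgg
324 wgggggwwwwwwwwWWwggwWWWWWWWWwwwww
[... 1177 characters left out ...]
www
345 wwwwwwwwwwwwwwwwwwwwwwwwwwwwwwwwggggggggggggggggwwwww
346 wwwwwwwwwwwwwwwwwwwwwwwwwwwwwwwggggggggggggggggwwwwww
347 wwwwwwwwwwwwwwwwwwwwwwwwwwwwwwwwwwwgggggggggggwwwwwww
348 wwwwwwwwwwwwwwwwwwwwwwwwwwwwwwwwwwwwgggggggggwwwwwwww
349 wwwwwwwwwwwwwwwwwwwwwwwwwwwwwwwwwwwwwgggggggwwwwwwwww
350 wwwwwwwwwwwwwwwwwwwwwwwwwwwwwwwwwwwwwwwgggggwwwwwwwww
351 wwwwwwwwwwwwwwwwwwwwwwwwwwwwwwwwwwwwwwwggggwwwwwwwwgg
352 wwwwwwwwwwwwwwwwwwwwwwwwwwwwwwwwwwwwwwwwggwwwwwwwwwgg
353 wwwwwwwwwwwwwwwwwwwwwwwwwwwwwwwwwwwwwwwwwwwwwwwwwwwgw
354 wwwwwwwwwwwwwwwwwwwwwwwwwwwwwwwwwwwwwwwwwwwwwwwwwgwwg
355 wwwwwwwwwwwwwwwwwwwwwwwwwwwwwwwwwwwwwwwwwwwwwwwwwwwgg
u0 138
-30 [154.4 322.8]
30 [173.6 339.5]
58 [182.8 347.6]
```

Pod A lies flat in the dish as predicted, its tub running from about (153,324) to (172,340) with the lid out. Grasping pod B.

Call:
jog_arm(moves=[{"hand": 1, "travel": [-0.4, 0.2, -4], "delta_rot": [0, 0, 0]}, {"hand": 1, "travel": [0, 0, -3], "delta_rot": [0, 0, 0]}, {"hand": 1, "travel": [0, 0, -2.3], "delta_rot": [0, 0, 0]}, {"hand": 0.7, "travel": [0, 0, 0], "delta_rot": [0, 0, 0]}, {"hand": 0.45, "travel": [0, 0, 0], "delta_rot": [0, 0, 0]}, {"hand": 0.25, "travel": [0, 0, 0], "delta_rot": [0, 0, 0]}, {"hand": 0.25, "travel": [0, 0, 0], "delta_rot": [0, 0, 0]}, {"hand": 0.25, "travel": [0, 0, 0], "delta_rot": [0, 0, 0]}], newtons=25)

```text
t: 23.55
eef_pos: [0.5056, -0.1902, 0.0092]
tool_rot: [3.051, 0.744, 0.002]
force: [-1.5, 0.5, 6.4]
grip_width: 0.0271
finger_force: 26.1
```

Call:
jog_arm(moves=[{"hand": 0.2, "travel": [0, 0, 0.5], "delta_rot": [0, 0, 0]}, {"hand": 0.2, "travel": [0, 0, 2.5], "delta_rot": [0, 0, 0]}, {"hand": 0.2, "travel": [0, 0, 4], "delta_rot": [0, 0, 0]}, {"hand": 0.2, "travel": [0, 0, 4], "delta_rot": [0, 0, -4]}, {"hand": 0.2, "travel": [0.5, -5, 0], "delta_rot": [0, 0, -6]}, {"hand": 0.2, "travel": [0.5, -5, 0], "delta_rot": [0, 0, -6]}, {"hand": 0.2, "travel": [0.5, -5, 0], "delta_rot": [0, 0, -6]}, {"hand": 0.2, "travel": [0.5, -5, 0], "delta_rot": [0, 0, -6]}, {"hand": 0.2, "travel": [0.5, -5.6, 0], "delta_rot": [0, 0, -6]}, {"hand": 0.2, "travel": [0, 0, -1], "delta_rot": [0, 0, 0]}], newtons=30)

```text
t: 24.8
eef_pos: [0.5297, -0.4495, 0.1086]
tool_rot: [3.134, -0.187, 0.003]
force: [1.2, 0.5, -0.1]
grip_width: 0.0264
finger_force: 29.8
```

Run:
```python
from asc import *
c=manip.camera("scene")
s=manip.read_state(); M=R.from_rotvec(s["tool_rot"]).as_matrix(); print(s["eef_pos"],s["force"],s["grip_width"],np.degrees(np.arctan2(M[1,1],M[0,1])))
p=s["eef_pos"]+np.array([-.0065,.003,.026-.0092])
ex=np.array([.993,-.115,0])
for L in(-30,30,58): print(L,proj(c,p+.001*L*ex).round(1))
asc(c,p,28,22)
```

```text
[ 0.52907669 -0.44673021  0.10635714] [-0.67244505  1.62625173 -0.98275854] 0.026385537814835526 -96.68769155700089
-30 [121.1 337.2]
30 [142.2 356.6]
58 [152.4 366.1]
325 gggggggggggddddddd################ddggd####gwwwWWWggwWWWW
326 gggggggggggddddddd#################dddd###dgwwWWWwgwWWWWW
327 ggggggggggggdddddd########d######d###d####dgwWWWwggWWWWWW
328 ggggggggggggddddddd#######dd####dddd######dgwWWWWwwWWWWWW
329 ggggggggggggddddddd#############ddddd#####dgwWWWWWwWWWWWW
330 dgggggggggggddddddd############dddddd#####dgwwWWWWWwWWWWW
331 dggggggggggddddddddd###########dddddd#####dgwwwwWWWWwWWWW
332 ddggggggdddddddddddd###########dddddd####dgwwwwwwWWWWwWWW
333 ddgggdddddddddddddddd#########dddddd#####dgwwwwwwwWWWWWWW
334 ddddddddddddddddddddd#########ddddd#####dgwwwwwwwwwWWWWWw
335 ddddddddddddddddd#dddd########dddd###dddggwwwwwwwwwwWWWWW
336 ddddddddddddddddd##ddd#########ddd##dggggwwwwwwwwwwwwWWWW
337 dddddddddddddddddd##dd#############dggwwwwwwwwwwwwwwwwWWW
338 dddddddddddddddddd###d#############dgwwwwwwwwwwwwwwwwwwwW
339 ddddddddddddddddddd################dggwwwwwwwwwwwwwwwwwww
34
[... 1164 characters left out ...]
wwwwwwwwwww
359 ###################ddddgwWWWwwggggggggggggggggwwwwwwwwwww
360 ###################dddddgwWWWwwggggggggggggggggwwwwwwwwww
361 ###################ddddddgWWWWWwggggggggggggggggwwwwwwwww
362 ###################dddddggWWWWWwwggggggggggggggggwwwwwwww
363 ####################dggggwwWWWWWwgggggggggggggggggwwwwwww
364 ##d########dddddddddggwwwwwwWWWwggggggggggggggggggwwwwwww
365 #dddd######dggggggggwwwwwwwwwwwwggggggggggggggggggwwwwwww
366 ##ddd#####dggwgggggwwwwwwwwwwwwwwwwggggggggggggggwwwwwwww
367 ##########d.ggwgggggwwwwwwwwwwwwwwwwggggggggggggwwwwwwwww
368 ###########..ggwgggggwwwwwwwwwwwwwwwwggggggggggwwwwwwwwww
369 ##########....ggwgggggwwwwwwwwwwwwwwwwgggggggggwwwwwwwwww
u0 104
```

Call:
jog_arm(moves=[{"hand": 0.2, "travel": [0.4, 0.4, -3], "delta_rot": [0, 0, 0]}, {"hand": 0.2, "travel": [0, 0, -3], "delta_rot": [0, 0, 0]}, {"hand": 0.2, "travel": [0, 0, -2.5], "delta_rot": [0, 0, 0]}, {"hand": 0.2, "travel": [0, 0, 0], "delta_rot": [0, 0, 0]}])

```text
t: 25.35
eef_pos: [0.5332, -0.4399, 0.0214]
tool_rot: [-3.134, 0.178, 0.005]
force: [0.6, 0.1, 0.2]
grip_width: 0.0267
finger_force: 29.8
```

Call:
jog_arm(moves=[{"hand": 0.2, "travel": [0, 0, -0.4], "delta_rot": [0, 0, 0]}, {"hand": 0.2, "travel": [0, 0, -0.3], "delta_rot": [0, 0, 0]}, {"hand": 0.2, "travel": [0, 0, -0.2], "delta_rot": [0, 0, 0]}, {"hand": 0.2, "travel": [0, 0, 0], "delta_rot": [0, 0, 0]}])

```text
t: 25.85
eef_pos: [0.534, -0.4419, 0.0141]
tool_rot: [3.136, -0.18, 0.0]
force: [-0.2, 0.9, 0.6]
grip_width: 0.0267
finger_force: 29.8
```

Call:
jog_arm(moves=[{"hand": 0.2, "travel": [0, 0, -0.1], "delta_rot": [0, 0, 0]}, {"hand": 0.2, "travel": [0, 0, -0.1], "delta_rot": [0, 0, 0]}, {"hand": 0.2, "travel": [0, 0, -0.1], "delta_rot": [0, 0, 0]}, {"hand": 0.2, "travel": [0, 0, 0], "delta_rot": [0, 0, 0]}])

```text
t: 26.35
eef_pos: [0.5342, -0.442, 0.0122]
tool_rot: [3.136, -0.18, 0.0]
force: [-3.6, 3.3, 10.1]
grip_width: 0.0268
finger_force: 31.0
```

Call:
jog_arm(moves=[{"hand": 0.4, "travel": [0, 0, 0.1], "delta_rot": [0, 0, 0]}, {"hand": 0.5, "travel": [0, 0, 0], "delta_rot": [0, 0, 0]}, {"hand": 0.5, "travel": [0, 0, 0], "delta_rot": [0, 0, 0]}, {"hand": 0.5, "travel": [0, 0, 1], "delta_rot": [0, 0, 0]}, {"hand": 0.5, "travel": [0, 0, 3], "delta_rot": [0, 0, 0]}, {"hand": 0.5, "travel": [0, 0, 5], "delta_rot": [0, 0, 0]}, {"hand": 0.5, "travel": [0, 0, 6], "delta_rot": [0, 0, 0]}, {"hand": 0.5, "travel": [-5, 3, 2], "delta_rot": [0, 0, 0]}, {"hand": 0.5, "travel": [-5, 3, 0], "delta_rot": [0, 0, 0]}, {"hand": 0.5, "travel": [-5, 3, 0], "delta_rot": [0, 0, 0]}])

```text
t: 27.6
eef_pos: [0.3826, -0.3509, 0.1829]
tool_rot: [3.135, -0.18, 0.002]
force: [0.5, -1.0, -0.6]
grip_width: 0.0427
finger_force: 0.0
```

Run:
```python
from asc import *; from lids import lids
c=manip.camera("scene"); s=manip.read_state(); print(s["eef_pos"],s["t"])
lids(c,lambda u,v:.166)
f=6; u0,v0=100,290
im=cv2.resize(c["img"][v0:384,u0:220],None,fx=f,fy=f,interpolation=cv2.INTER_CUBIC).astype(int)
g=im.mean(2); 
for nm,m in(("white",g>208),("lid",(g<168)&(g>100)&(im[...,2]>=im[...,0]-2))):
    m=cv2.morphologyEx(m.astype(np.uint8),cv2.MORPH_OPEN,np.ones((7,7),np.uint8))
    for k in cv2.findContours(m,cv2.RETR_EXTERNAL,cv2.CHAIN_APPROX_NONE)[0]:
        if cv2.contourArea(k)<1200: continue
        P=np.array([ray(c,u0+(a+.5)/f-.5,v0+(b+.5)/f-.5,.029)[:2] for a,b in k[:,0]])-[.536,-.414]
        Q=(P@np.array([[.993,.115],[-.115,.993]])*1000).astype(np.float32); r=cv2.minAreaRect(Q); print(nm,"dish frame",np.round(r[0],1),np.round(r[1],1),round(r[2],1))
asc(c,[.535,-.44,.029],28,26)
```

```text
[ 0.3766334  -0.34594589  0.18093515] 27.65
px 297.1 152.2 z 0.166 ctr [595.5 118.7] size [58.4 18.6] ang 4.0
px 301.7 143.9 z 0.166 ctr [593.1 148.7] size [58.9 18.3] ang 0.8
px 306.6 136.1 z 0.166 ctr [592.5 176.6] size [58.3 17.8] ang 3.5
px 310.8 128.6 z 0.166 ctr [591.3 204.3] size [58.2 16.8] ang 2.3
px 315.7 120.2 z 0.166 ctr [589.4 236.6] size [60.3 16. ] ang 2.7
px 315.7 81.0 z 0.166 ctr [525.5 368.2] size [71.9 66. ] ang 19.6
white dish frame [ -8.1 -39.3] [16.3 62.6] 79.4
white dish frame [ -7.7 -22.7] [20.8 61.3] 89.8
white dish frame [-10.7  28.3] [61.7 30.6] 0.1
lid dish frame [ 23.6 -26.1] [25.5 56.1] 81.8
lid dish frame [20.2 28.3] [54.5 25.4] 0.2
lid dish frame [-20.2  -2.1] [161.8  88.5] 89.8
329 ...........gwwgggggwwwwwwwwwWWWWWwWWWWWWWWWWWwWWWWWwwwwww
330 ..........gwwgggggwwwwwwwwwwwWWWWWwWWWWWWWWWwgwWWWWWwwwww
331 ..........gwwggggwwwwwwwwwwwwwwWWWWwWWWWWWWwgggwWWWWWwwww
332 .........gwgggggwwwwwwwwwwwwwwwwWWWWwWWWWWwgggggwWWWWWwww
333 ........gwwggggwwwwwwwwwwwwwwwwwwWWWWWWWWWwggggggwWWWWWww
334 .......gwwggdggwwwwwwwwwwwwwwwwwwwWWWWWwwwggggggggwwWWWWw
335 ....
[... 2212 characters left out ...]
wwwwwwwgggw
371 gwgggggwwwwwwwwwwwwwwwwwwwwwwwwwwwwwwgggggggggwwwwwwgggwg
372 ggwgggggwwwwwwwwwwwwwwwwwwwwwwwwwwwwwggggggggwwwwwwwgwwgg
373 ..gwgggggwwwwwwwwwwwwwwwwwwwwwwwwwwwwwggggggwwwwwwwwgwwgg
374 ...gwgggggwwwwwwwwwwwwwwwwwwwwwwwwwwwwwwgggwwwwwwwggwwgg.
375 ....gwwgggggwwwwwwwwwwwwwwwwwwwwwwwwwwwwggwwwwwwwwgwwgg..
376 .....gwwgggggwwwwwwwwwwwwwwwwwwwwwwwwwwwwwwwwwwwwwgwwgd..
377 .....ggwwgggggwwwwwwwwwwwwwwwwwwwwwwwwwwwwwwwwwwgwwwgg...
378 .......ggggggggwwwwwwwwwwwwwwwwwwwwwwwwwwwwwwwwwwwwgg....
379 ........ggggggggwwwwwwwwwwwwwwwwwwwwwwwwwwwwwwgggwgg.....
380 .........ggggggggwwwwwwwwwwwwwwwwwwwwwwwwwwwwgggwggd.....
381 ..........ggggggggwwwwwwwwwwwwwwwwwwwwwwwwwwwggwggd......
u0 121
```

Both open pods lie flat in the dish at about (-10, 28) and (-8, -31) mm from its middle, lids out. The five organiser pods are even, so I'm handing in.

```bash
python3 -c "
from rig import manip
print(manip.close_job())"
```

```text
the job is handed in; nothing more can be done
None
```

I handed the job in at about 28 s without seeing the verdict; in the last camera view the shut pod sat in line between stored pods 2 and 3 with all five evenly spaced, and both opened pods lay flat in the refill tray with their lids still out.

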